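Reload a reagent carrier and lock it with its pin

TASK

Reload the analyser's reagent carrier: stand the two used bottles (the uncapped ones in the carrier) upright in the steel discard tray and seat every new capped bottle fully home in a pocket of its own shape. Only then lift the steel lock pin out of its rest, lean it by some 10 to 15 degrees and lead it into the carrier's bore by the lower edge of its foot, straighten it and slide it home until its collar sits on the carrier. Last, press the start button, and leave the beaker, the tip box and the saline bottle where they stand.

Things in the scene. Friction and masses are not known exactly. Their poses are not given: they have to be found in the camera images.
- carrier: Grey plastic reagent carrier, a fixed block 156 x 214 x 42 mm (own x, y, z), origin at the centre of its underside on the table, z up. In its top are 5 upright pockets 16 mm deep, in two rows along y (x = -37.5 and +37.5 mm; columns y = -66, 0, +66 mm), and the bore of the lock pin.
- pocket_round_a (a point): Centre of the floor of the round pocket at carrier x +37.5, y -66 mm; 41 mm across, its floor 26 mm over the table and 16 mm below the carrier's top. Axes as the carrier's.
- pocket_round_b (a point): The other round pocket, at carrier x -37.5, y 0 mm; 41 mm across, otherwise the same. At the start used_round stands in it.
- pocket_square_a (a point): Centre of the floor of the square pocket at carrier x -37.5, y -66 mm; 35 x 35 mm, sides along the carrier's x and y, floor as the others.
- pocket_square_b (a point): The other square pocket, at carrier x +37.5, y +66 mm; the same. At the start used_square stands in it.
- pocket_oblong (a point): Centre of the floor of the oblong pocket at carrier x +37.5, y 0 mm; 30 mm along the carrier's x, 50 mm along its y, floor as the others.
- bore (a point): Centre of the mouth of the lock pin's bore, in the carrier's top face (42 mm over the table), at carrier x -37.5, y +66 mm; a vertical bore 17.6 mm across, right through the block, sharp-edged. Axes as the carrier's.
- round_1: New round bottle, white plastic, 37 mm across. The origin is the centre of its underside, z up; its sides are vertical from z = 0 to 46 mm, above them stands the narrower grey cap, 56 mm tall overall; weighted foot, 50 to 110 g. May be absent. It starts standing on the table to the robot's right. It fits only the round pockets.
- round_2: Another new round bottle, the same as round_1; may be absent.
- square_1: New square bottle, white plastic, 31 x 31 mm (own x, y). The origin is the centre of its underside, z up; its sides are vertical from z = 0 to 46 mm, above them stands the narrower grey cap, 56 mm tall overall; weighted foot, 50 to 110 g. May be absent. It starts standing on the table to the robot's right. It fits only the square pockets.
- square_2: Another new square bottle, the same as square_1; may be absent.
- oblong_1: New oblong bottle, white plastic, 26 mm along its own x, 46 mm along its own y. The origin is the centre of its underside, z up; its sides are vertical from z = 0 to 46 mm, above them stands the narrower grey cap, 56 mm tall overall; weighted foot, 50 to 110 g. May be absent. It starts standing on the table to the robot's right. It fits only the oblong pocket.
- used_round: Used round bottle, white plastic, 37 mm across, without a cap (a short open neck), 52 mm tall, sides vertical from z = 0 to 46 mm; origin at the centre of its underside, z up. It starts standing in pocket_round_b. About 40 g.
- used_square: Used square bottle, white plastic, 31 x 31 mm (own x, y), otherwise like used_round. It starts standing in pocket_square_b.
- tray: Discard tray of bare steel, fixed, 130 x 130 mm, walls 30 mm high and 4 mm thick, floor 4 mm thick; origin at the centre of its underside on the table.
- pin: Steel lock pin, upright in pin_rest at the start. Origin: centre of its flat foot, z along the pin towards its head: a plain shank 16 mm across from z = 0 to 36 mm, a collar 28 mm across from 36 to 41 mm, a dark grip 20 mm across from 41 to 81 mm. About 120 g. Leaning 0.2 rad its lower edge can enter the bore about 9 mm before it must be straightened. Home, the collar lies on the carrier.
- pin_rest: Black plastic rest for the pin, a fixed block 56 x 56 x 42 mm with a vertical 20 mm hole right through; the pin's collar lies on its top at the start. Origin at the centre of its underside.
- start_top (a point): Centre of the top of the grey start button, 22 mm over the table, 32 mm across, in a round white housing 48 mm across and 12 mm high.
- start (a joint): Travel of the start button, m: 0 released, 0.006 fully down. It springs back; needs about 1.4 N to start moving, 4.5 N to go fully down. It counts as pressed beyond 0.003.
- beaker: Bystander: clear plastic beaker, 68 mm across, 75 mm high, beyond the bottles. Origin at the centre of its underside.
- tip_box: Bystander: blue box of pipette tips, 85 x 120 x 50 mm, beyond the carrier. Origin at the centre of its underside.
- saline: Bystander: white bottle with blue cap, 60 mm across, 130 mm high, far right. Origin at the centre of its underside.

How it is judged:
On the way, in this order (a step that is already met when the one before it is completed fails the run):
1. both used bottles stand in the discard tray and every new bottle is seated in a pocket of its shape, before the pin is entered (x of used_round in the frame of tray between -0.055 and 0.055 m and y of used_round in the frame of tray between -0.055 and 0.055 m and z of each of used_round, used_square in the frame of tray below 0.015 m and angle between each of used_round, used_square's own z axis and vertical below 0.2 rad and x of used_square in the frame of tray between -0.055 and 0.055 m and y of used_square in the frame of tray between -0.055 and 0.055 m and ((horizontal distance between round_1 and pocket_round_a below 0.006 m and z of round_1 in the frame of carrier between 0.022 and 0.031 m and angle between round_1's own z axis and vertical below 0.15 rad) or (horizontal distance between round_1 and pocket_round_b below 0.006 m and z of round_1 in the frame of carrier between 0.022 and 0.031 m and angle between round_1's own z axis and vertical below 0.15 rad)) and ((horizontal distance between round_2 and pocket_round_a below 0.006 m and z of round_2 in the frame of carrier between 0.022 and 0.031 m and angle between round_2's own z axis and vertical below 0.15 rad) or (horizontal distance between round_2 and pocket_round_b below 0.006 m and z of round_2 in the frame of carrier between 0.022 and 0.031 m and angle between round_2's own z axis and vertical below 0.15 rad)) and ((horizontal distance between square_1 and pocket_square_a below 0.006 m and z of square_1 in the frame of carrier between 0.022 and 0.031 m and angle between square_1's own z axis and vertical below 0.15 rad) or (horizontal distance between square_1 and pocket_square_b below 0.006 m and z of square_1 in the frame of carrier between 0.022 and 0.031 m and angle between square_1's own z axis and vertical below 0.15 rad)) and ((horizontal distance between square_2 and pocket_square_a below 0.006 m and z of square_2 in the frame of carrier between 0.022 and 0.031 m and angle between square_2's own z axis and vertical below 0.15 rad) or (horizontal distance between square_2 and pocket_square_b below 0.006 m and z of square_2 in the frame of carrier between 0.022 and 0.031 m and angle between square_2's own z axis and vertical below 0.15 rad)) and (horizontal distance between oblong_1 and pocket_oblong below 0.006 m and z of oblong_1 in the frame of carrier between 0.022 and 0.031 m and angle between oblong_1's own z axis and vertical below 0.15 rad) and horizontal distance between pin and bore above 0.03 m), for 0.2 s.
2. the foot of the leaning pin (more than 0.09 rad) has entered the bore by its lower edge (angle between pin's own z axis and vertical between 0.09 and 0.6 rad and z of pin in the frame of bore between -0.02 and -0.001 m and horizontal distance between pin and bore below 0.005 m).
3. the pin is upright and home in the bore (angle between pin's own z axis and vertical below 0.05 rad and z of pin in the frame of bore below -0.0335 m and horizontal distance between pin and bore below 0.003 m), for 0.2 s.
4. the start button is pressed while the pin is home (all of step 3 and value of joint start above 0.003 m).
At the end, for the whole second after the job is handed in: Used bottles upright (0.2 rad) on the tray floor; every new bottle upright (0.15 rad) in a pocket of its shape, within 6 mm of its centre and 5 mm of its floor; pin upright (0.05 rad), within 3 mm of the bore axis, foot 33.5 mm or more below the mouth; button released; all at rest (all of step 3 and x of used_round in the frame of tray between -0.055 and 0.055 m and y of used_round in the frame of tray between -0.055 and 0.055 m and z of each of used_round, used_square in the frame of tray below 0.015 m and angle between each of used_round, used_square's own z axis and vertical below 0.2 rad and x of used_square in the frame of tray between -0.055 and 0.055 m and y of used_square in the frame of tray between -0.055 and 0.055 m and ((horizontal distance between round_1 and pocket_round_a below 0.006 m and z of round_1 in the frame of carrier between 0.022 and 0.031 m and angle between round_1's own z axis and vertical below 0.15 rad) or (horizontal distance between round_1 and pocket_round_b below 0.006 m and z of round_1 in the frame of carrier between 0.022 and 0.031 m and angle between round_1's own z axis and vertical below 0.15 rad)) and ((horizontal distance between round_2 and pocket_round_a below 0.006 m and z of round_2 in the frame of carrier between 0.022 and 0.031 m and angle between round_2's own z axis and vertical below 0.15 rad) or (horizontal distance between round_2 and pocket_round_b below 0.006 m and z of round_2 in the frame of carrier between 0.022 and 0.031 m and angle between round_2's own z axis and vertical below 0.15 rad)) and ((horizontal distance between square_1 and pocket_square_a below 0.006 m and z of square_1 in the frame of carrier between 0.022 and 0.031 m and angle between square_1's own z axis and vertical below 0.15 rad) or (horizontal distance between square_1 and pocket_square_b below 0.006 m and z of square_1 in the frame of carrier between 0.022 and 0.031 m and angle between square_1's own z axis and vertical below 0.15 rad)) and ((horizontal distance between square_2 and pocket_square_a below 0.006 m and z of square_2 in the frame of carrier between 0.022 and 0.031 m and angle between square_2's own z axis and vertical below 0.15 rad) or (horizontal distance between square_2 and pocket_square_b below 0.006 m and z of square_2 in the frame of carrier between 0.022 and 0.031 m and angle between square_2's own z axis and vertical below 0.15 rad)) and (horizontal distance between oblong_1 and pocket_oblong below 0.006 m and z of oblong_1 in the frame of carrier between 0.022 and 0.031 m and angle between oblong_1's own z axis and vertical below 0.15 rad) and linear speed of each of round_1, round_2, square_1, square_2, oblong_1, used_round, used_square, pin below 0.02 m/s and value of joint start below 0.002 m); the robot touches nothing.
It fails at once if the beaker is pushed more than 3 cm (distance of beaker from where it was at the start of the episode above 0.03 m).
It fails at once if the tip_box is pushed more than 3 cm (distance of tip_box from where it was at the start of the episode above 0.03 m).
It fails at once if the saline is pushed more than 3 cm (distance of saline from where it was at the start of the episode above 0.03 m).
It fails at once if the start button is pressed before the pin is in the bore (value of joint start above 0.003 m and horizontal distance between pin and bore above 0.03 m).
Of round_1, round_2, square_1, square_2, oblong_1 only 3 to 5 are there at a start; the rules pass over those that are not, and their reading is None.
At some moment in a run one of round_1, round_2, square_1, square_2 may be knocked a few centimetres aside while the robot is not near it.
It also fails if it takes over 210 s, if anything falls off the work surface, if the arm or the gripper's body presses on something with over 40 N, if the wrist force passes 120 N, or if a joint passes its speed limit or range.

ROBOT

A 6-joint arm with a two-finger parallel gripper is mounted at the origin on the work surface. World frame = base frame: x ahead of the robot, y to its left, z up, the work surface at z = 0. Lengths are in m, angles in rad, forces in N, time in s.
With the tool pointing down it reaches from about 0.3 to 0.775 m from the base axis. Payload 14.6 kg.
Tool frame: the origin (TCP) lies at the very end of the fingers, on their centre line; the grasp point (between the pads) lies 19 mm behind it (ctrl.hold_point_z is the distance from the TCP to the grasp point, in m); z points along the fingers, y is the direction in which the jaws open and shut (so a half turn about z gives the same grasp; the last joint's range is limited). The gripper opens to 94 mm and grips with 3 to 60 N. Pads are 16 mm wide; open, the fingers measure 119 mm over their backs; the gripper's body (75 mm by 177 mm) begins 78 mm behind the grasp point.
Start: joints at [1.221, 0.3, 1.521, -0, 1.321, -0.067], TCP at [0.153, 0.528, 0.205] pointing down, gripper open.
Joint ranges: [-3.03, 3.03], [-0.79, 2.21], [0.23, 2.52], [-1.04, 4.18], [0, 3.07], [-2.55, 2.55]. Speed limits (rad/s): [2.22, 2.22, 2.57, 3.14, 3.14, 3.14].

INTERFACE

Orientations are given as a unit quaternion [x, y, z, w].
In Python, from cell import ctrl gives the robot as it stands.
- The arm moves only by the tool arm_command, never from a script. Its arguments are lists of equal length, an entry for each row: "slide": the shift along the tool's x, y, z in mm, a list of three; "rotation": the turn, a rotation vector about the tool's x, y, z in degrees, a list of three; "grip": the opening, from 0 (shut) to 1 (fully open). In form: {"slide": [[x, y, z], ...], "rotation": [[rx, ry, rz], ...], "grip": [grip, ...]}. A call has 1 to 5 rows; each row shifts and turns the pose as measured when the row begins, along the tool's axes as they then stand; what a row does not reach is not made up. A row lasts 1/10 s, in which the tool goes at most 50 mm and 8.59 degrees, less where a joint would pass 70% of its speed; a pose out of reach is approached as far as the arm can. A call is refused whole if a number of a shift passes 50 or a number of a turn 8.59, either way. A call with a gripper value outside its range is refused whole. The fingers move at their own pace and stop on an object; "newtons" is the grip in N (left out, the last holds). Time passes only in rows, so rows that do not move let the fingers close. It gives the time, the measured TCP pose, the force and the opening at its end, in the units of the state.
- ctrl.get_obs(): the state, without advancing time (a new reading comes with each control period).
- ctrl.read_camera(name): name is "scene" or "top" or "wrist"; returns the picture (384x512x3 uint8, blue, green, red); there is no depth.
- ctrl.calibration(name): a dict with "camera_matrix" (3x3 intrinsics, pixels), "origin" and "orientation" of the camera in the world. Camera axes: x right, y down, z forward; pixel columns grow to the right and rows downward; lengths in m; the calibration is good to about 2 mm. The wrist camera is an equidistant fisheye: a pixel r from the principal point sees the ray r / f radians off the axis. A picture is of the moment at which its call begins: read the wrist's pose just before it. calibration takes no time and is no camera call; for the wrist camera it gives the pose at the moment of the call.
- ctrl.close_job(): hands the job in, once; it reports no verdict.
The state is a dict: "t": time; "joint_positions": joint angles; "qd": joint speeds; "joint_efforts": joint torques, N m; "tcp_pos": TCP position; "tcp_rot": TCP orientation; "contact_force": force on the tool from outside, world axes, zero at the start; "torque": the same for the moment, N m; "gripper_width": finger opening in m.
Only numpy, scipy, OpenCV 4.12 (cv2) and the standard library are available. Lean on these libraries where they do the work, as an engineer would, in place of code of your own. Each camera call takes 0.05 s, during which the arm holds its last target. There are 200 camera calls.

## Working session

There is one attempt and no reset: what is moved stays moved. The work goes in short steps, Python scripts to look and compute and a tool call to move; the robot and the scene stay as the last step left them, time stands still between calls to the robot, and variables do not carry over. Pictures are saved under pics/ and viewed, about 12 in all and at most 16, crops included, and the job is handed in when it is done.

Besides the shell and the picture viewer there is one more tool, called after "Emit:" as name(argument=value, ...), one argument or row to a line, values as JSON. arm_command: Moves the arm, as the interface text tells. Its arguments: {"type":"object","properties":{"slide":{"type":"array","items":{"type":"array","items":{"type":"number"}}},"rotation":{"type":"array","items":{"type":"array","items":{"type":"number"}}},"grip":{"type":"array","items":{"type":"number"}},"newtons":{"type":"number"}},"required":["slide","rotation","grip"]}

```bash
mkdir -p pics; ls
python3 - <<'E'
from cell import ctrl
import cv2,numpy as np
o=ctrl.get_obs();print({k:np.round(v,3) for k,v in o.items()}, ctrl.hold_point_z)
for n in("scene","top","wrist"):
    print(n,ctrl.calibration(n)); cv2.imwrite(f"pics/{n}0.png",ctrl.read_camera(n))
a=cv2.imread("pics/scene0.png")
E
```

```text
pics
{'t': np.float64(0.0), 'joint_positions': array([ 1.221,  0.3  ,  1.522, -0.   ,  1.321, -0.067]), 'qd': array([-0.001,  0.001,  0.   , -0.   ,  0.001, -0.001]), 'joint_efforts': array([-1.0000e-03, -5.3180e+01, -3.5273e+01,  7.1000e-02,  2.4000e-02,
       -0.0000e+00]), 'tcp_pos': array([0.153, 0.528, 0.205]), 'tcp_rot': array([ 0.141,  0.99 , -0.001, -0.   ]), 'contact_force': array([ 0.261,  0.494, -0.063]), 'torque': array([-0.   , -0.001, -0.032]), 'gripper_width': np.float64(0.094)} 0.0188
scene {'camera_matrix': array([[408.78211216,   0.        , 252.70679247],
       [  0.        , 408.78211216, 195.27383421],
       [  0.        ,   0.        ,   1.        ]]), 'origin': array([ 1.36900077, -0.32624466,  0.78278749]), 'orientation': array([ 0.75467079,  0.51012176, -0.23168769, -0.34142145])}
top {'camera_matrix': array([[376.53550957,   0.        , 259.53140461],
       [  0.        , 376.53550957, 192.68825811],
       [  0.        ,   0.        ,   1.        ]]), 'origin': array([ 0.40738046, -0.05430038,  1.10369516]), 'orientation': array([-0.69331868,  0.71426678, -0.06286412,  0.07197414])}
wrist {'camera_matrix': array([[297.31863964,   0.        , 254.79528242],
       [  0.        , 297.31863964, 188.99862982],
       [  0.        ,   0.        ,   1.        ]]), 'origin': array([0.07534692, 0.55133235, 0.383266  ]), 'orientation': array([0.79146033, 0.59510848, 0.08294939, 0.11205287])}
```

View pics/top0.png

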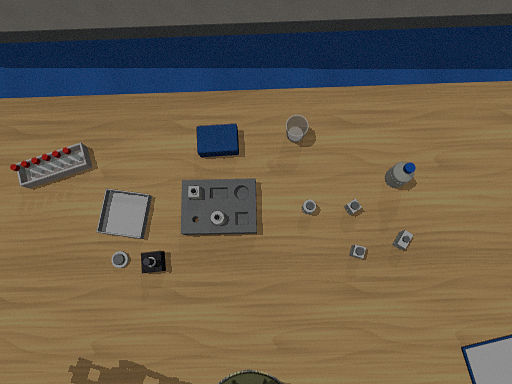

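View pics/scene0.png

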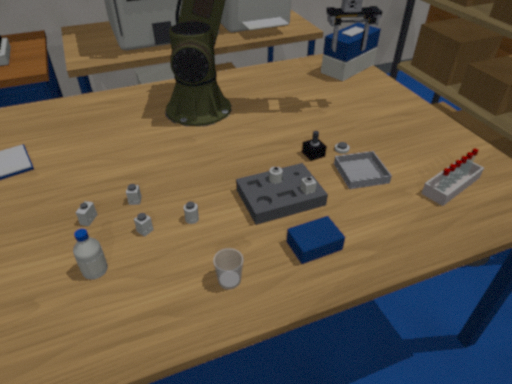

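Top view: carrier around (219,207), with the used square at (194,190) and used round at (217,217). The new bottles are at (310,207), (354,207), (359,252) and (404,240). Tray (125,214), rest and pin (153,261), button (120,260).

```bash
cat > h.py <<'E'
from cell import ctrl
import cv2,numpy as np
from scipy.spatial.transform import Rotation as R
def ray(name,px,cal=None):
    c=cal or ctrl.calibration(name); K=c["camera_matrix"]
    x=(np.atleast_2d(px).astype(float)-[K[0,2],K[1,2]])/K[0,0]
    if name=="wrist":
        r=np.linalg.norm(x,axis=1,keepdims=True)+1e-12
        d=np.hstack([x/r*np.sin(r),np.cos(r)])
    else: d=np.hstack([x,np.ones((len(x),1))])
    return np.array(c["origin"]),R.from_quat(c["orientation"]).apply(d)
def plane(name,px,z,cal=None):
    o,d=ray(name,px,cal); return o+d*((z-o[2])/d[:,2:])
def proj(name,P,cal=None):
    c=cal or ctrl.calibration(name);K=c["camera_matrix"]
    p=R.from_quat(c["orientation"]).inv().apply(np.atleast_2d(P)-c["origin"])
    if name=="wrist":
        q=p[:,:2]; n=np.linalg.norm(q,axis=1,keepdims=True); q=q/n*np.arctan2(n,p[:,2:])
    else: q=p[:,:2]/p[:,2:]
    return q*K[0,0]+[K[0,2],K[1,2]]
def go(xyz,yaw=None,tilt=None):
    "tool-axes shift (mm) and turn (deg) to put TCP at xyz, tool down, tool y axis along world yaw (deg, mod 180)"
    o=ctrl.get_obs(); r=R.from_quat(o["tcp_rot"]); y=r.as_matrix()[:,1]
    cur=np.degrees(np.arctan2(y[1],y[0])); yaw=cur if yaw is None else yaw
    dy=(yaw-cur+90)%180-90; a=np.radians(cur+dy); Y=np.array([np.cos(a),np.sin(a),0]); Z=np.array([0,0,-1.])
    T=R.from_matrix(np.c_[np.cross(Y,Z),Y,Z])
    print("t%.1f"%o["t"],"tcp",np.round(o["tcp_pos"],4),"yaw %.1f"%cur,"shift",np.round(r.inv().apply(np.array(xyz)-o["tcp_pos"])*1e3,1),
      "turn",np.round(np.degrees((r.inv()*T).as_rotvec()),1),"q6 %.2f"%o["joint_positions"][5],"w %.3f"%o["gripper_width"],"F",np.round(o["contact_force"],1))
E
python3 - <<'E'
from h import *
im=cv2.imread("pics/top0.png")
g=im.max(2).astype(int); s=(im.max(2).astype(int)-im.min(2))
# low-saturation things on wood
m=((s<40)).astype(np.uint8)*255; m[:100]=0
n,l,st,ce=cv2.connectedComponentsWithStats(m)
for i in range(1,n):
    if st[i,4]>60:
        c=max(cv2.findContours((l==i).astype(np.uint8),0,1)[0],key=cv2.contourArea)
        print(st[i],np.round(ce[i],1),np.round(cv2.minAreaRect(c)[0],1),np.round(cv2.minAreaRect(c)[1:][0],1),round(cv2.minAreaRect(c)[2],1),np.round(plane("top",ce[i],0.04),3))
a=cv2.resize(im[150:282,90:270],None,fx=4.4,fy=4.4,interpolation=cv2.INTER_CUBIC); cv2.imwrite("pics/a.png",a)
b=cv2.resize(im[180:270,290:430],None,fx=5,fy=5,interpolation=cv2.INTER_CUBIC); cv2.imwrite("pics/b.png",b)
E
```

```text
[286 115  23  28 512] [296.3 127.8] [297.  128.5] [27. 22.] 90.0 [[ 0.806 -0.158  0.04 ]]
[197 127  42  31 210] [220.5 151.4] [221.5 148.5] [24.6 47. ] 63.4 [[0.741 0.068 0.04 ]]
[  15  142   78   46 1822] [ 54.6 166.3] [ 53.1 165.5] [28.4 75.8] 72.1 [[0.711 0.557 0.04 ]]
[385 162  31  27 497] [397.9 175.4] [400.  173.8] [21.4 33.6] 56.3 [[ 0.651 -0.444  0.04 ]]
[ 181  178   76   58 4188] [218.4 206.5] [218.5 206.5] [75. 57.] 0.0 [[0.577 0.075 0.04 ]]
[  96  188   56   51 2176] [124.  213.5] [123.8 213.2] [48.4 47. ] 10.3 [[0.565 0.346 0.04 ]]
[302 199  15  16 169] [308.5 206.5] [308.2 206.8] [12.7 14.8] 45.0 [[ 0.569 -0.182  0.04 ]]
[344 198  18  17 173] [352.4 206.6] [352.5 206.7] [11.6 15. ] 56.3 [[ 0.565 -0.307  0.04 ]]
[392 230  21  20 264] [402.5 239.5] [402.4 239.3] [14.1 19.6] 31.0 [[ 0.468 -0.439  0.04 ]]
[349 244  17  15 187] [357.3 251.2] [357.3 251.1] [15.  12.6] 15.9 [[ 0.439 -0.311  0.04 ]]
[111 251  18  17 247] [119.7 259.1] [119.5 259. ] [16. 17.] 90.0 [[0.436 0.353 0.04 ]]
[141 251  25  23 503] [152.9 261.6] [153. 262.] [22. 24.] 90.0 [[0.427 0.26  0.04 ]]
[461 334  51  50 122] [476.7 352.1] [479.1 348.9] [32.2 62.6] 37.8 [[ 0.167 -0.604  0.04 ]]
[ 465  337   47   47 1740] [491.3 362. ] [488. 360.] [46. 46.] 90.0 [[ 0.142 -0.639  0.04 ]]
[218 369  66  15 630] [249.8 377.9] [250.5 376. ] [14. 65.] 90.0 [[ 0.118 -0.004  0.04 ]]
```

View pics/a.png

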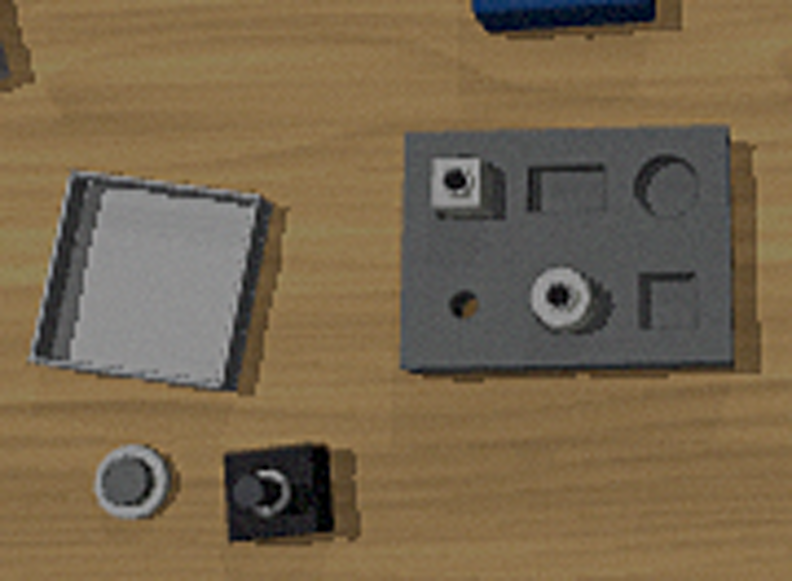

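View pics/b.png

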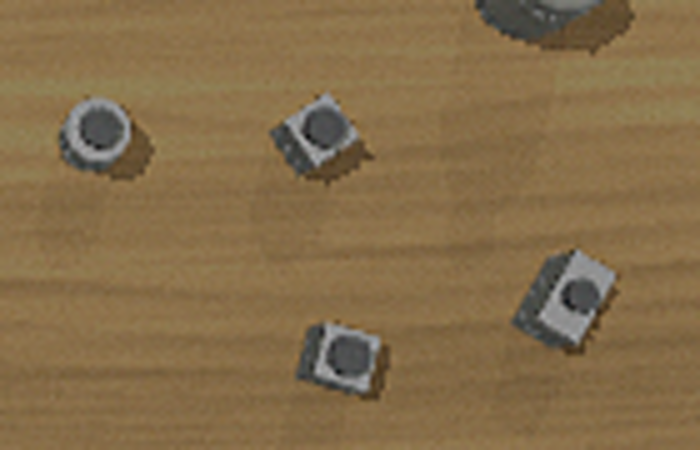

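Close crops: the bottles are one round (97,130), a square (323,128), a square (349,355) and an oblong (581,295). Carrier orientation is +x up and +y left. The bore is lower left and the empty pockets are oblong, round_a and square_a.

Run:
```python
from h import *
def A(p):return (np.array(p)+.5)/4.4-.5+[90,150]
def B(p):return (np.array(p)+.5)/5-.5+[290,180]
c=plane("top",A([(406,133),(729,126),(732,362),(403,369)]),.042)[:,:2]
print("carrier",c.mean(0).round(4),np.round(np.linalg.norm(np.diff(c,axis=0),axis=1),3))
ya=np.degrees([np.arctan2(*(d[::-1])) for d in (c[0]-c[1],c[3]-c[2],c[0]-c[3],c[1]-c[2])]);print("edge yaw",ya)
t=plane("top",A([(75,172),(270,200),(232,390),(33,360)]),.03)[:,:2];print("tray",t.mean(0),np.degrees(np.arctan2(*(t[0]-t[1])[::-1])),np.linalg.norm(np.diff(t,axis=0),axis=1))
print("used sq",plane("top",A((455,182)),.072),plane("top",A((456,181)),.078),"used rd",plane("top",A((561,297)),.072),"bore",plane("top",A((464,305)),.042))
print("pin head",plane("top",A((251,493)),.087),"btn",plane("top",A((129,482)),.022),plane("top",A((132,483)),.012))
for n,cap,P in(("round",(101,130),[(97,132)]),("sq1",(325,128),[(323,95),(359,130),(320,166),(284,130)]),("sq2",(349,355),[(325,323),(382,338),(368,395),(312,380)]),("obl",(581,295),[(577,250),(617,276),(574,346),(533,320)])):
    q=plane("top",B(P),.046)[:,:2]
    print(n,plane("top",B(cap),.056)[0,:2].round(4),q.mean(0).round(4),[ (round(np.hypot(*d),3),round(np.degrees(np.arctan2(d[1],d[0])),0)) for d in np.diff(q,axis=0)])
go((0.4,0.13,0.2),0)
```

```text
carrier [0.5792 0.0747] [0.213 0.155 0.211]
edge yaw [ 8.94450877e+01  8.95189664e+01 -8.46795398e-02 -7.87266937e-01]
tray [0.56725525 0.34922919] 80.00982907711881 [0.13290233 0.12649594 0.13293461]
used sq [[0.61774441 0.1423114  0.072     ]] [[0.6171468  0.14053682 0.078     ]] used rd [[0.54203554 0.07523428 0.072     ]] bore [[0.54265102 0.14177143 0.042     ]]
pin head [[0.42616782 0.26246598 0.087     ]] btn [[0.43662944 0.36217777 0.022     ]] [[0.43619975 0.36403144 0.012     ]]
round [ 0.5688 -0.1838] [ 0.5692 -0.1827] []
sq1 [ 0.5661 -0.3092] [ 0.5664 -0.3095] [(np.float64(0.028), np.float64(-138.0)), (np.float64(0.031), np.float64(130.0)), (np.float64(0.028), np.float64(42.0))]
sq2 [ 0.44   -0.3127] [ 0.4382 -0.3138] [(np.float64(0.032), np.float64(-107.0)), (np.float64(0.032), np.float64(162.0)), (np.float64(0.031), np.float64(73.0))]
obl [ 0.4689 -0.4424] [ 0.468  -0.4428] [(np.float64(0.026), np.float64(-126.0)), (np.float64(0.047), np.float64(144.0)), (np.float64(0.026), np.float64(55.0))]
t0.1 tcp [0.1534 0.528  0.205 ] yaw 73.8 shift [-347.8 -313.3    5.3] turn [-0.   0.  73.8] q6 -0.07 w 0.094 F [ 0.7 -0.7 -0.1]
```

Emit:
arm_command(
  slide=[
    [0,0,0],
    [0,0,0],
    [0,0,0],
    [0,0,0],
    [0,0,0],
  ],
  rotation=[
    [0,0,8.3],
    [0,0,8.3],
    [0,0,8.3],
    [0,0,8.3],
    [0,0,8.3],
  ],
  grip=[0.6,0.6,0.6,0.6,0.6],
)

```text
t: 0.65
tcp_pos: [0.1532, 0.5274, 0.2037]
tcp_rot: [0.492, 0.87, -0.002, 0.0]
contact_force: [0.1, 0.5, -0.7]
gripper_width: 0.0583
```

Emit:
arm_command(
  slide=[
    [0,0,0],
    [0,0,0],
    [0,0,0],
    [0,0,0],
    [0,0,0],
  ],
  rotation=[
    [0,0,8.3],
    [0,0,8.3],
    [0,0,8.3],
    [0,0,7.5],
    [0,0,0],
  ],
  grip=[0.6,0.6,0.6,0.6,0.6],
)

```text
t: 1.15
tcp_pos: [0.153, 0.5268, 0.2024]
tcp_rot: [0.724, 0.69, -0.003, 0.001]
contact_force: [0.5, -0.3, 0.2]
gripper_width: 0.0566
```

Emit:
arm_command(
  slide=[
    [-38,46,4],
    [-38,46,4],
    [-38,46,4],
    [-38,46,4],
    [-38,46,4],
  ],
  rotation=[
    [0,0,0],
    [0,0,0],
    [0,0,0],
    [0,0,0],
    [0,0,0],
  ],
  grip=[0.6,0.6,0.6,0.6,0.6],
)

```text
t: 1.65
tcp_pos: [0.34, 0.3591, 0.1854]
tcp_rot: [0.713, 0.701, -0.003, 0.001]
contact_force: [1.1, 0.7, -0.5]
gripper_width: 0.0565
```

Emit:
arm_command(
  slide=[
    [-38,46,4],
    [-38,46,4],
    [-38,46,4],
    [-38,46,4],
    [0,0,0],
  ],
  rotation=[
    [0,0,0],
    [0,0,0],
    [0,0,0],
    [0,0,0],
    [0,0,0],
  ],
  grip=[0.6,0.6,0.6,0.6,0.6],
)

```text
t: 2.15
tcp_pos: [0.4947, 0.2256, 0.1718]
tcp_rot: [0.706, 0.708, -0.003, 0.001]
contact_force: [-0.5, -0.8, -0.1]
gripper_width: 0.0563
```

Run:
```python
from h import *
go((0.6176,0.1404,0.14),-0.5)
c=ctrl.calibration("wrist");im=ctrl.read_camera("wrist");cv2.imwrite("pics/w1.png",im)
C=np.array([.5795,.0747]);r=R.from_euler('z',-.5,degrees=True)
for p,z in(((37.5,66),.072),((-37.5,0),.072),((-37.5,66),.042),((37.5,-66),.042),((78,107),.042),((-78,107),.042)):
    w=r.apply([p[0]/1e3,p[1]/1e3,0])[:2]+C; uv=proj("wrist",[*w,z],c)[0];print(p,w.round(4),uv.round(1)); cv2.drawMarker(im,tuple(int(round(v)) for v in uv),(0,0,255),0,9,1)
cv2.imwrite("pics/w1m.png",cv2.resize(im,(768,576)))
```

```text
t2.1 tcp [0.4947 0.2256 0.1718] yaw 0.1 shift [-85.4 122.7  32. ] turn [-0.1  0.3  0.6] q6 0.36 w 0.056 F [-0.5 -0.8 -0.1]
(37.5, 66) [0.6176 0.1404] [364.2 262.4]
(-37.5, 0) [0.542 0.075] [294.8 310.9]
(-37.5, 66) [0.5426 0.141 ] [296.1 251.4]
(37.5, -66) [0.6164 0.0084] [340.3 330. ]
(78, 107) [0.6584 0.181 ] [391.7 218.6]
(-78, 107) [0.5024 0.1824] [262.5 219.1]
```

View pics/w1m.png

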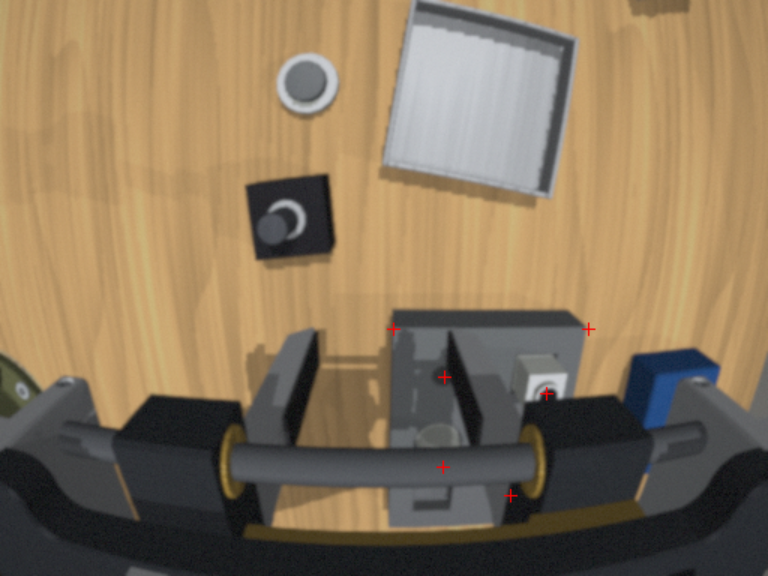

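The wrist view shows the carrier, bore and used square matching the projected marks within about 3 mm. Moving on over the used square.

Emit:
arm_command(
  slide=[
    [-17,24.6,6.4],
    [-17,24.6,6.4],
    [-17,24.6,6.4],
    [-17,24.6,6.4],
    [-17,24.6,6.4],
  ],
  rotation=[
    [0,0,0.6],
    [0,0,0],
    [0,0,0],
    [0,0,0],
    [0,0,0],
  ],
  grip=[0.6,0.6,0.6,0.6,0.6],
)

```text
t: 2.7
tcp_pos: [0.6161, 0.1463, 0.1406]
tcp_rot: [0.701, 0.713, -0.002, 0.001]
contact_force: [0.2, 0.8, 0.4]
gripper_width: 0.0568
```

Run:
```python
from h import *
go((0.6176,0.1404,0.047),-0.5)
```

```text
t2.7 tcp [0.6161 0.1463 0.1406] yaw 0.9 shift [-5.6  1.6 93.7] turn [-0.1  0.2  1.4] q6 0.16 w 0.057 F [0.2 0.8 0.4]
```

Emit:
arm_command(
  slide=[
    [-5.6,1.6,14],
    [0,0,25],
    [0,0,25],
    [0,0,25],
    [0,0,4],
  ],
  rotation=[
    [0,0,1.4],
    [0,0,0],
    [0,0,0],
    [0,0,0],
    [0,0,0],
  ],
  grip=[0.6,0.6,0.6,0.6,0.6],
  newtons=15,
)

```text
t: 3.2
tcp_pos: [0.6151, 0.1439, 0.0429]
tcp_rot: [0.706, 0.708, -0.003, -0.0]
contact_force: [-1.3, 0.8, 0.6]
gripper_width: 0.0563
```

Emit:
arm_command(
  slide=[
    [0,0,0],
    [0,0,0],
    [0,0,0],
    [0,0,0],
    [0,0,0],
  ],
  rotation=[
    [0,0,0],
    [0,0,0],
    [0,0,0],
    [0,0,0],
    [0,0,0],
  ],
  grip=[0,0,0,0,0],
)

```text
t: 3.7
tcp_pos: [0.6157, 0.1464, 0.0473]
tcp_rot: [0.705, 0.71, -0.0, 0.001]
contact_force: [-0.5, 0.2, -1.0]
gripper_width: 0.0313
```

Emit:
arm_command(
  slide=[
    [0,0,-10],
    [0,0,-20],
    [0,0,-20],
    [0,0,-20],
    [0,0,-10],
  ],
  rotation=[
    [0,0,0],
    [0,0,0],
    [0,0,0],
    [0,0,0],
    [0,0,0],
  ],
  grip=[0,0,0,0,0],
)

```text
t: 4.2
tcp_pos: [0.6151, 0.1463, 0.1325]
tcp_rot: [0.705, 0.71, -0.001, 0.001]
contact_force: [-0.9, 0.4, -0.4]
gripper_width: 0.031
```

Run:
```python
from h import *
go((0.573,0.38,0.11),0)
go((0.573,0.38,0.027),-10)
```

```text
t4.2 tcp [0.6151 0.1463 0.1325] yaw 0.4 shift [234.1 -40.5  21.8] turn [0.  0.2 0.4] q6 0.17 w 0.031 F [-0.9  0.4 -0.4]
t4.2 tcp [0.6151 0.1463 0.1325] yaw 0.4 shift [234.3 -40.5 104.8] turn [ 0.   0.1 10.4] q6 0.17 w 0.031 F [-0.9  0.4 -0.4]
```

Emit:
arm_command(
  slide=[
    [29,-4,0],
    [29,-4,0],
    [29,-4,0],
    [29,-4,0],
    [29,-4,0],
  ],
  rotation=[
    [0,0,1],
    [0,0,1],
    [0,0,1],
    [0,0,1],
    [0,0,1],
  ],
  grip=[0,0,0,0,0],
)

```text
t: 4.7
tcp_pos: [0.6002, 0.293, 0.1364]
tcp_rot: [0.738, 0.675, 0.001, 0.002]
contact_force: [-0.9, -0.3, -1.3]
gripper_width: 0.0314
```

Emit:
arm_command(
  slide=[
    [29,0,10],
    [29,0,10],
    [29,0,10],
    [0,0,10],
    [0,0,0],
  ],
  rotation=[
    [0,0,1],
    [0,0,1],
    [0,0,1],
    [0,0,1],
    [0,0,1],
  ],
  grip=[0,0,0,0,0],
)

```text
t: 5.2
tcp_pos: [0.6079, 0.3862, 0.0953]
tcp_rot: [0.767, 0.642, 0.001, 0.002]
contact_force: [-0.3, -0.4, -0.4]
gripper_width: 0.031
```

Run:
```python
from h import *
go((0.572,0.377,0.027),-10)
```

```text
t5.2 tcp [0.6079 0.3862 0.0953] yaw -10.1 shift [-15.2 -34.   68.2] turn [ 0.2  0.1 -0.1] q6 0.69 w 0.031 F [-0.3 -0.4 -0.4]
```

Emit:
arm_command(
  slide=[
    [-8,-17,0],
    [-7,-17,10],
    [0,0,25],
    [0,0,25],
    [0,0,5],
  ],
  rotation=[
    [0,0,0],
    [0,0,0],
    [0,0,0],
    [0,0,0],
    [0,0,0],
  ],
  grip=[0,0,0,0,0],
)

```text
t: 5.7
tcp_pos: [0.5723, 0.3728, 0.0329]
tcp_rot: [0.769, 0.639, 0.002, 0.002]
contact_force: [0.3, -0.7, -0.7]
gripper_width: 0.0312
```

Run:
```python
from h import *
go((0.572,0.377,0.0245),-10)
```

```text
t5.7 tcp [0.5723 0.3728 0.0329] yaw -10.5 shift [ 4.  -1.1  8.3] turn [ 0.4 -0.  -0.5] q6 0.71 w 0.031 F [ 0.3 -0.7 -0.7]
```

Emit:
arm_command(
  slide=[
    [0,0,5],
    [0,0,3.5],
    [0,0,0],
    [0,0,0],
    [0,0,0],
  ],
  rotation=[
    [0,0,0],
    [0,0,0],
    [0,0,0],
    [0,0,0],
    [0,0,0],
  ],
  grip=[0,0,0.6,0.6,0.6],
)

```text
t: 6.2
tcp_pos: [0.5745, 0.3721, 0.0282]
tcp_rot: [0.77, 0.638, 0.004, 0.003]
contact_force: [-0.4, 0.1, -0.6]
gripper_width: 0.0517
```

Emit:
arm_command(
  slide=[
    [0,0,-5],
    [0,0,-25],
    [0,0,-30],
    [0,0,-30],
    [0,0,-20],
  ],
  rotation=[
    [0,0,0],
    [0,0,0],
    [0,0,0],
    [0,0,0],
    [0,0,0],
  ],
  grip=[0.6,0.6,0.6,0.6,0.6],
)

```text
t: 6.7
tcp_pos: [0.5723, 0.3716, 0.1414]
tcp_rot: [0.77, 0.639, 0.003, 0.002]
contact_force: [-0.4, -0.3, -0.8]
gripper_width: 0.056
```

Emit:
arm_command(
  slide=[
    [-30,0,0],
    [-30,0,0],
    [-30,0,0],
    [-30,0,0],
    [-30,0,0],
  ],
  rotation=[
    [0,0,-2],
    [0,0,-2],
    [0,0,-2],
    [0,0,-2],
    [0,0,-2],
  ],
  grip=[0.6,0.6,0.6,0.6,0.6],
)

```text
t: 7.2
tcp_pos: [0.5556, 0.2223, 0.1487]
tcp_rot: [0.707, 0.707, 0.008, 0.004]
contact_force: [0.8, -0.1, -0.3]
gripper_width: 0.0564
```

Emit:
arm_command(
  slide=[
    [-30,0,0],
    [-30,0,0],
    [-30,0,0],
    [-25,0,0],
    [0,0,0],
  ],
  rotation=[
    [0,0,0],
    [0,0,0],
    [0,0,0],
    [0,0,0],
    [0,0,0],
  ],
  grip=[0.6,0.6,0.6,0.6,0.6],
)

```text
t: 7.7
tcp_pos: [0.5558, 0.1002, 0.1523]
tcp_rot: [0.707, 0.707, 0.01, 0.006]
contact_force: [0.5, -0.1, 0.6]
gripper_width: 0.0565
```

Run:
```python
from h import *
im=ctrl.read_camera("top");cv2.imwrite("pics/t2.png",cv2.resize(im[150:282,90:270],None,fx=4,fy=4,interpolation=cv2.INTER_CUBIC))
go((0.542,0.075,0.047),-0.5)
```

```text
t7.8 tcp [0.5558 0.1015 0.1524] yaw 0.0 shift [-27.1 -16.2 104.9] turn [ 1.3 -0.3  0.5] q6 0.11 w 0.057 F [-0.4 -0.5  0.7]
```

View pics/t2.png

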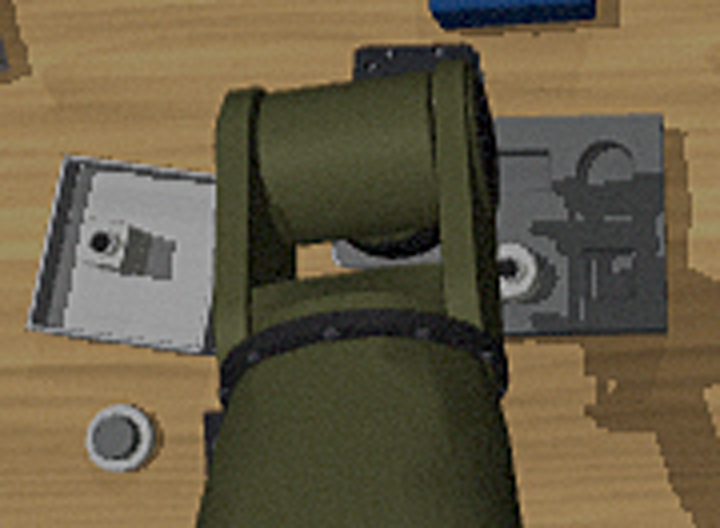

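The used square stands upright in the tray at (103,243). Next is the used round.

Emit:
arm_command(
  slide=[
    [-13,-8,0],
    [-13,-8,0],
    [0,0,20],
    [0,0,20],
    [0,0,20],
  ],
  rotation=[
    [1.3,-0.3,0.5],
    [0,0,0],
    [0,0,0],
    [0,0,0],
    [0,0,0],
  ],
  grip=[0.6,0.6,0.6,0.6,0.6],
)

```text
t: 8.25
tcp_pos: [0.5385, 0.0748, 0.0941]
tcp_rot: [0.709, 0.705, 0.001, 0.001]
contact_force: [0.3, -0.2, 0.6]
gripper_width: 0.0564
```

Run:
```python
from h import *
go((0.542,0.075,0.047),-0.5)
```

```text
t8.2 tcp [0.5385 0.0748 0.0941] yaw -0.4 shift [ 0.2  3.3 47.1] turn [ 0.2 -0.   0.1] q6 0.08 w 0.056 F [ 0.3 -0.2  0.6]
```

Emit:
arm_command(
  slide=[
    [0,3.3,12],
    [0,0,20],
    [0,0,15],
    [0,0,0],
    [0,0,0],
  ],
  rotation=[
    [0,0,0],
    [0,0,0],
    [0,0,0],
    [0,0,0],
    [0,0,0],
  ],
  grip=[0.6,0.6,0.6,0,0],
)

```text
t: 8.75
tcp_pos: [0.5405, 0.0744, 0.0444]
tcp_rot: [0.709, 0.706, 0.0, 0.0]
contact_force: [-0.3, -0.1, -0.2]
gripper_width: 0.0438
```

Emit:
arm_command(
  slide=[
    [0,0,0],
    [0,0,0],
    [0,0,-10],
    [0,0,-30],
    [0,0,-30],
  ],
  rotation=[
    [0,0,0],
    [0,0,0],
    [0,0,0],
    [0,0,0],
    [0,0,0],
  ],
  grip=[0,0,0,0,0],
)

```text
t: 9.25
tcp_pos: [0.5395, 0.0743, 0.1173]
tcp_rot: [0.709, 0.706, -0.001, -0.001]
contact_force: [0.4, 0.1, -0.1]
gripper_width: 0.0368
```

Emit:
arm_command(
  slide=[
    [20,3,-10],
    [29,3,-5],
    [29,3,0],
    [29,3,0],
    [29,3,0],
  ],
  rotation=[
    [0,0,0],
    [0,0,0],
    [0,0,0],
    [0,0,0],
    [0,0,0],
  ],
  grip=[0,0,0,0,0],
)

```text
t: 9.75
tcp_pos: [0.5585, 0.2123, 0.1452]
tcp_rot: [0.71, 0.704, 0.005, 0.003]
contact_force: [-0.3, -0.0, -0.9]
gripper_width: 0.0366
```

Emit:
arm_command(
  slide=[
    [29,3,0],
    [29,3,0],
    [29,0,0],
    [20,0,0],
    [0,0,10],
  ],
  rotation=[
    [0,0,2],
    [0,0,2],
    [0,0,2],
    [0,0,2],
    [0,0,2],
  ],
  grip=[0,0,0,0,0],
)

```text
t: 10.25
tcp_pos: [0.5713, 0.3274, 0.1436]
tcp_rot: [0.77, 0.638, 0.009, 0.004]
contact_force: [-0.5, -0.5, -0.2]
gripper_width: 0.0374
```

Run:
```python
from h import *
go((0.562,0.321,0.0265),-10)
```

```text
t10.2 tcp [0.5713 0.3274 0.1436] yaw -10.7 shift [ -9.1 -10.1 116.9] turn [ 1.  -0.5 -0.7] q6 0.65 w 0.037 F [-0.5 -0.5 -0.2]
```

Emit:
arm_command(
  slide=[
    [-9,-10,15],
    [0,0,25],
    [0,0,25],
    [0,0,25],
    [0,0,20],
  ],
  rotation=[
    [1,-0.5,-0.7],
    [0,0,0],
    [0,0,0],
    [0,0,0],
    [0,0,0],
  ],
  grip=[0,0,0,0,0],
)

```text
t: 10.75
tcp_pos: [0.5617, 0.3228, 0.0382]
tcp_rot: [0.765, 0.643, 0.005, 0.001]
contact_force: [0.5, 0.2, -0.9]
gripper_width: 0.0368
```

Run:
```python
from h import *
go((0.562,0.321,0.0245),-10)
```

```text
t10.8 tcp [0.5617 0.3228 0.0382] yaw -9.9 shift [-1.8  0.6 13.7] turn [ 0.4 -0.3  0.1] q6 0.64 w 0.037 F [ 0.5  0.2 -0.9]
```

Emit:
arm_command(
  slide=[
    [0,0,10],
    [0,0,5],
    [0,0,0],
    [0,0,0],
    [0,0,0],
  ],
  rotation=[
    [0,0,0],
    [0,0,0],
    [0,0,0],
    [0,0,0],
    [0,0,0],
  ],
  grip=[0,0,0.6,0.6,0.6],
)

```text
t: 11.25
tcp_pos: [0.5627, 0.3234, 0.0255]
tcp_rot: [0.765, 0.643, 0.006, 0.001]
contact_force: [-0.2, 0.1, 0.4]
gripper_width: 0.0555
```

Emit:
arm_command(
  slide=[
    [0,0,-5],
    [0,0,-25],
    [0,0,-30],
    [0,0,-30],
    [-30,0,-30],
  ],
  rotation=[
    [0.4,0,0],
    [0,0,0],
    [0,0,0],
    [0,0,0],
    [0,0,0],
  ],
  grip=[0.6,0.6,0.6,0.6,0.6],
)

```text
t: 11.75
tcp_pos: [0.5557, 0.294, 0.1484]
tcp_rot: [0.765, 0.644, 0.001, -0.003]
contact_force: [-0.3, -0.2, 0.4]
gripper_width: 0.0566
```

Emit:
arm_command(
  slide=[
    [-36,0,0],
    [-36,0,0],
    [-36,0,0],
    [-36,0,0],
    [-36,0,0],
  ],
  rotation=[
    [0,0,-2],
    [0,0,-2],
    [0,0,-2],
    [0,0,-2],
    [0,0,-2],
  ],
  grip=[0.6,0.6,0.6,0.6,0.6],
)

```text
t: 12.25
tcp_pos: [0.5387, 0.1111, 0.157]
tcp_rot: [0.702, 0.712, 0.007, -0.0]
contact_force: [1.0, 0.2, 0.1]
gripper_width: 0.0567
```

Emit:
arm_command(
  slide=[
    [-36,0,0],
    [-36,0,0],
    [-36,0,0],
    [-36,0,0],
    [-36,0,0],
  ],
  rotation=[
    [0,0,0],
    [0,0,0],
    [0,0,0],
    [0,0,0],
    [0,0,0],
  ],
  grip=[0.6,0.6,0.6,0.6,0.6],
)

```text
t: 12.75
tcp_pos: [0.5411, -0.0763, 0.1601]
tcp_rot: [0.701, 0.713, 0.009, 0.001]
contact_force: [1.1, -0.3, 0.3]
gripper_width: 0.0566
```

Run:
```python
from h import *
go((0.57,-0.18,0.15),-0.5)
```

```text
t12.8 tcp [ 0.5411 -0.0763  0.1601] yaw 0.9 shift [-104.3   27.1    9.3] turn [ 0.9 -0.7  1.4] q6 -0.24 w 0.057 F [ 1.1 -0.3  0.3]
```

Emit:
arm_command(
  slide=[
    [-33,9,2],
    [-33,9,2],
    [-33,9,2],
    [0,0,0],
  ],
  rotation=[
    [0.9,-0.7,1.4],
    [0,0,0],
    [0,0,0],
    [0,0,0],
  ],
  grip=[0.6,0.6,0.6,0.6],
)

```text
t: 13.15
tcp_pos: [0.5684, -0.1837, 0.1576]
tcp_rot: [0.712, 0.702, 0.0, 0.001]
contact_force: [0.4, 0.1, -0.7]
gripper_width: 0.0565
```

Run:
```python
from h import *
go((0.569,-0.183,0.02),-0.5)
c=ctrl.calibration("wrist");im=ctrl.read_camera("wrist");t=ctrl.read_camera("top")
for x,y in((.569,-.183),(.5664,-.3095),(.439,-.313),(.468,-.443)):
    uv=proj("wrist",[x,y,.056],c)[0];print(uv.round(1)); cv2.drawMarker(im,tuple(int(round(v)) for v in uv),(0,0,255),0,9,1)
b=cv2.resize(t[170:290,270:430],(512,384),interpolation=cv2.INTER_CUBIC)
cv2.imwrite("pics/w3.png",np.vstack([im,b])[:,:])
cv2.imwrite("pics/w3.png",cv2.resize(np.vstack([im,b]),(400,600),interpolation=cv2.INTER_AREA) if 0 else np.hstack([cv2.resize(im,(480,360)),cv2.resize(b,(320,360))]))
```

```text
t13.2 tcp [ 0.5684 -0.1837  0.1576] yaw -0.8 shift [  0.9   0.3 137.6] turn [ 0.1  0.1 -0.3] q6 -0.36 w 0.056 F [ 0.4  0.1 -0.7]
[255.9 188.7]
[254.8 294.7]
[149.1 293.7]
[186.7 365.4]
```

View pics/w3.png

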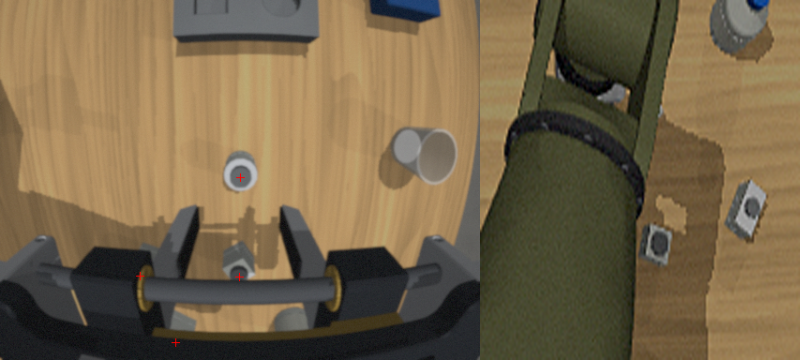

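The wrist view has round and square caps within a pixel or two of the marks, so nothing has been knocked. Descending on the round bottle.

Emit:
arm_command(
  slide=[
    [1,0,28],
    [0,0,28],
    [0,0,28],
    [0,0,28],
    [0,0,20],
  ],
  rotation=[
    [0,0,0],
    [0,0,0],
    [0,0,0],
    [0,0,0],
    [0,0,0],
  ],
  grip=[0.6,0.6,0.6,0.6,0.6],
)

```text
t: 13.75
tcp_pos: [0.571, -0.175, 0.0282]
tcp_rot: [0.709, 0.705, 0.003, 0.005]
contact_force: [0.4, 0.0, -0.1]
gripper_width: 0.0563
```

Run:
```python
from h import *
go((0.569,-0.183,0.021),-0.5)
```

```text
t13.8 tcp [ 0.571  -0.175   0.0282] yaw -0.3 shift [-8.  -2.   7.2] turn [0.6 0.2 0.2] q6 -0.35 w 0.056 F [ 0.4  0.  -0.1]
```

Emit:
arm_command(
  slide=[
    [-8,-2,0],
    [0,0,7],
    [0,0,0],
    [0,0,0],
    [0,0,0],
  ],
  rotation=[
    [0.6,0,0],
    [0,0,0],
    [0,0,0],
    [0,0,0],
    [0,0,0],
  ],
  grip=[0.6,0.6,0,0,0],
)

```text
t: 14.25
tcp_pos: [0.5692, -0.181, 0.0231]
tcp_rot: [0.708, 0.706, -0.001, 0.001]
contact_force: [0.4, 0.0, -0.4]
gripper_width: 0.0367
```

Emit:
arm_command(
  slide=[
    [0,0,0],
    [0,0,-10],
    [0,0,-30],
    [0,0,-30],
    [0,0,-25],
  ],
  rotation=[
    [0,0,0],
    [0,0,0],
    [0,0,0],
    [0,0,0],
    [0,0,0],
  ],
  grip=[0,0,0,0,0],
)

```text
t: 14.75
tcp_pos: [0.5678, -0.1801, 0.1211]
tcp_rot: [0.708, 0.706, -0.002, -0.001]
contact_force: [0.6, -1.0, -0.7]
gripper_width: 0.0367
```

Emit:
arm_command(
  slide=[
    [30,8,0],
    [30,8,0],
    [30,8,0],
    [30,8,0],
    [30,8,0],
  ],
  rotation=[
    [0,0,0],
    [0,0,0],
    [0,0,0],
    [0,0,0],
    [0,0,0],
  ],
  grip=[0,0,0,0,0],
)

```text
t: 15.25
tcp_pos: [0.6113, -0.0295, 0.1312]
tcp_rot: [0.71, 0.704, 0.001, 0.005]
contact_force: [1.2, -1.1, -0.3]
gripper_width: 0.0369
```

Run:
```python
from h import *
go((0.6164,0.0084,0.09),-0.5)
```

```text
t15.2 tcp [ 0.6113 -0.0295  0.1312] yaw -0.5 shift [38.1  4.4 41.1] turn [ 0.5  0.3 -0. ] q6 -0.10 w 0.037 F [ 1.2 -1.1 -0.3]
```

Emit:
arm_command(
  slide=[
    [19,2.2,0],
    [19,2.2,13],
    [0,0,13],
    [0,0,13],
  ],
  rotation=[
    [0.5,0.3,0],
    [0,0,0],
    [0,0,0],
    [0,0,0],
  ],
  grip=[0,0,0,0],
)

```text
t: 15.65
tcp_pos: [0.618, 0.0136, 0.0961]
tcp_rot: [0.709, 0.705, 0.002, 0.002]
contact_force: [0.2, -0.0, -0.3]
gripper_width: 0.0365
```

Run:
```python
from h import *
go((0.6164,0.0084,0.047),-0.5)
o=ctrl.get_obs();c=ctrl.calibration("wrist");im=ctrl.read_camera("wrist")
p=o["tcp_pos"]
print(proj("wrist",[[p[0],p[1],p[2]+.035],[.6164,.0084,.042],[.542,.009,.042]],c))
cv2.imwrite("pics/w4.png",cv2.resize(im[150:384,100:420],(800,585),interpolation=cv2.INTER_CUBIC))
```

```text
t15.7 tcp [0.618  0.0136 0.0961] yaw -0.3 shift [-5.2 -1.8 49. ] turn [ 0.3 -0.   0.2] q6 -0.03 w 0.037 F [ 0.2 -0.  -0.3]
[[256.47626848 258.86146127]
 [253.39026668 211.46888234]
 [166.57530848 210.6330278 ]]
```

View pics/w4.png

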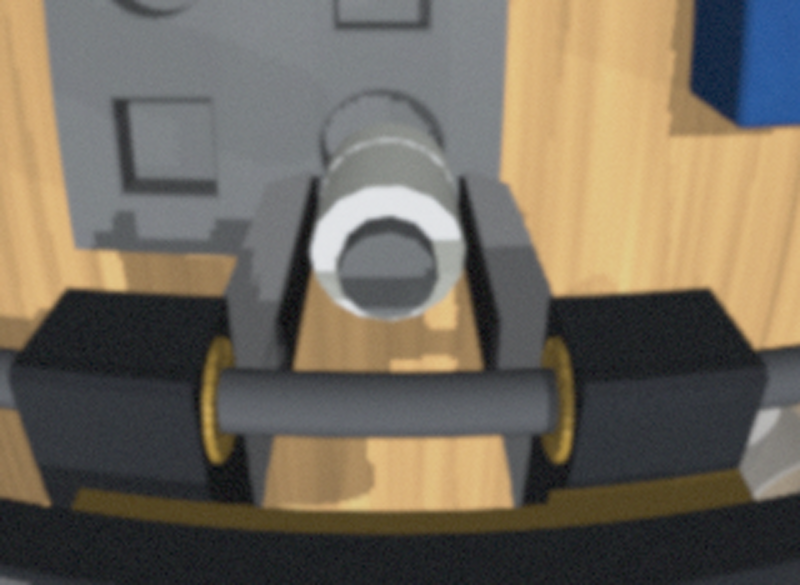

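Run:
```python
from h import *
def D(p):return (np.array(p)+.5)/2.5-.5+[100,150]
o=ctrl.get_obs();print(o["tcp_pos"])
print("bottle",plane("wrist",D((387,253)),o["tcp_pos"][2]+.025))
print("sides",plane("wrist",D([(310,253),(463,253)]),o["tcp_pos"][2]+.025))
print("rd rim",plane("wrist",D([(383,90),(321,140),(443,140)]),.042),"expect top y .0289")
print("sq",plane("wrist",D([(112,97),(216,97),(217,192),(121,193)]),.042).round(4),plane("wrist",D([(112,97),(216,97),(217,192),(121,193)]),.042).mean(0))
print("corner",plane("wrist",D([(75,246)]),.042))
```

```text
[0.6169556  0.0134524  0.09348156]
bottle [[0.61597618 0.01314723 0.11848156]]
sides [[0.59805186 0.01309717 0.11848156]
 [0.63367162 0.01291064 0.11848156]]
rd rim [[0.61490316 0.03126585 0.042     ]
 [0.59445063 0.01435527 0.042     ]
 [0.63448185 0.01416662 0.042     ]] expect top y .0289
sq [[ 0.5235  0.0294  0.042 ]
 [ 0.5602  0.0292  0.042 ]
 [ 0.5579 -0.0045  0.042 ]
 [ 0.5225 -0.0057  0.042 ]] [0.54105152 0.01209084 0.042     ]
corner [[ 0.50062634 -0.02773526  0.042     ]]
```

Emit:
arm_command(
  slide=[
    [-2.4,-1.4,5],
    [0,0,10],
    [0,0,5],
  ],
  rotation=[
    [0.3,0,0.2],
    [0,0,0],
    [0,0,0],
  ],
  grip=[0,0,0],
)

```text
t: 16.0
tcp_pos: [0.6152, 0.0086, 0.0724]
tcp_rot: [0.711, 0.703, -0.001, -0.001]
contact_force: [0.1, 1.2, -1.2]
gripper_width: 0.0368
```

Run:
```python
from h import *
go((0.6155,0.0110,0.047),-0.5)
```

```text
t16.0 tcp [0.6152 0.0086 0.0724] yaw -0.7 shift [ 2.4  0.3 25.4] turn [-0.2 -0.  -0.2] q6 -0.03 w 0.037 F [ 0.1  1.2 -1.2]
```

Emit:
arm_command(
  slide=[
    [2.2,0.3,0],
    [0,0,7],
    [0,0,5],
    [0,0,4],
    [0,0,4],
  ],
  rotation=[
    [0,0,0],
    [0,0,0],
    [0,0,0],
    [0,0,0],
    [0,0,0],
  ],
  grip=[0,0,0,0,0],
)

```text
t: 16.5
tcp_pos: [0.6158, 0.0102, 0.051]
tcp_rot: [0.712, 0.703, -0.001, -0.001]
contact_force: [-0.4, 0.8, -0.4]
gripper_width: 0.0365
```

Run:
```python
from h import *
go((0.6155,0.0110,0.047),-0.5)
```

```text
t16.5 tcp [0.6158 0.0102 0.051 ] yaw -0.7 shift [ 0.8 -0.3  4. ] turn [-0.1 -0.  -0.2] q6 -0.03 w 0.036 F [-0.4  0.8 -0.4]
```

Emit:
arm_command(
  slide=[
    [0.5,0,4],
    [0,0,0],
    [0,0,0],
    [0,0,0],
    [0,0,0],
  ],
  rotation=[
    [0,0,0],
    [0,0,0],
    [0,0,0],
    [0,0,0],
    [0,0,0],
  ],
  grip=[0,0.6,0.6,0.6,0.6],
)

```text
t: 17.0
tcp_pos: [0.6162, 0.0107, 0.0474]
tcp_rot: [0.711, 0.703, -0.0, -0.001]
contact_force: [0.8, 0.4, -0.3]
gripper_width: 0.0562
```

Emit:
arm_command(
  slide=[
    [0,0,-5],
    [0,0,-25],
    [0,0,-30],
    [0,0,-30],
    [-30,-5,-10],
  ],
  rotation=[
    [0,0,0],
    [0,0,0],
    [0,0,0],
    [0,0,0],
    [0,0,0],
  ],
  grip=[0.6,0.6,0.6,0.6,0.6],
)

```text
t: 17.5
tcp_pos: [0.6103, -0.0173, 0.1503]
tcp_rot: [0.71, 0.704, -0.001, -0.002]
contact_force: [-0.7, -0.2, 0.7]
gripper_width: 0.0568
```

Emit:
arm_command(
  slide=[
    [-34,-5,0],
    [-34,-5,0],
    [-34,-5,0],
    [-34,-5,0],
    [-34,-5,0],
  ],
  rotation=[
    [0,0,0],
    [0,0,0],
    [0,0,0],
    [0,0,0],
    [0,0,0],
  ],
  grip=[0.6,0.6,0.6,0.6,0.6],
)

```text
t: 18.0
tcp_pos: [0.5839, -0.192, 0.156]
tcp_rot: [0.709, 0.705, 0.001, 0.001]
contact_force: [0.5, 0.2, 0.1]
gripper_width: 0.0567
```

Emit:
arm_command(
  slide=[
    [-34,-5,0],
    [-34,-5,0],
    [-34,-5,0],
    [-20,-5,0],
    [0,0,0],
  ],
  rotation=[
    [0,0,0],
    [0,0,0],
    [0,0,0],
    [0,0,0],
    [0,0,0],
  ],
  grip=[0.6,0.6,0.6,0.6,0.6],
)

```text
t: 18.5
tcp_pos: [0.5606, -0.3228, 0.1583]
tcp_rot: [0.711, 0.704, 0.001, 0.002]
contact_force: [-0.3, -0.0, -0.5]
gripper_width: 0.0565
```

Emit:
arm_command(
  slide=[
    [0,0,0],
    [0,0,0],
    [0,0,0],
    [0,0,0],
    [0,0,0],
  ],
  rotation=[
    [0,0,-8.4],
    [0,0,-8.4],
    [0,0,-8.4],
    [0,0,-8.4],
    [0,0,-8.4],
  ],
  grip=[0.6,0.6,0.6,0.6,0.6],
)

```text
t: 19.0
tcp_pos: [0.5617, -0.3192, 0.1598]
tcp_rot: [0.404, 0.915, 0.0, 0.003]
contact_force: [-0.2, 0.0, -0.4]
gripper_width: 0.0566
```

Run:
```python
from h import *
go((0.5664,-0.3095,0.12),41.5)
```

```text
t19.0 tcp [ 0.5617 -0.3192  0.1598] yaw 42.4 shift [ 4.2  9.9 39.8] turn [0.2 0.3 0.9] q6 -1.31 w 0.057 F [-0.2  0.  -0.4]
```

Checking for a displaced bottle with the wrist camera here.

Emit:
arm_command(
  slide=[
    [4,10,5],
    [0,0,0],
  ],
  rotation=[
    [0.2,0.3,0.9],
    [0,0,0],
  ],
  grip=[0.6,0.6],
)

```text
t: 19.2
tcp_pos: [0.5673, -0.307, 0.1549]
tcp_rot: [0.412, 0.911, -0.0, -0.0]
contact_force: [-0.8, 0.6, 0.2]
gripper_width: 0.0561
```

Run:
```python
from h import *
go((0.5664,-0.3095,0.021),41.5)
c=ctrl.calibration("wrist");im=ctrl.read_camera("wrist")
for x,y in((.5664,-.3095),(.439,-.313),(.468,-.443),(.6155,.011)):
    z=.056 if y<0 else .082
    uv=proj("wrist",[x,y,z],c)[0];print(uv.round(1)); cv2.drawMarker(im,tuple(int(round(v)) for v in uv),(0,0,255),0,9,1)
cv2.imwrite("pics/w5.png",cv2.resize(im,(768,576)))
```

```text
t19.2 tcp [ 0.5673 -0.307   0.1549] yaw 41.4 shift [ -1.4  -2.3 133.9] turn [-0.  -0.  -0.1] q6 -1.27 w 0.056 F [-0.8  0.6  0.2]
[252.7 192.1]
[150.8 110.3]
[106.1 222. ]
[487.1  10.9]
```

View pics/w5.png

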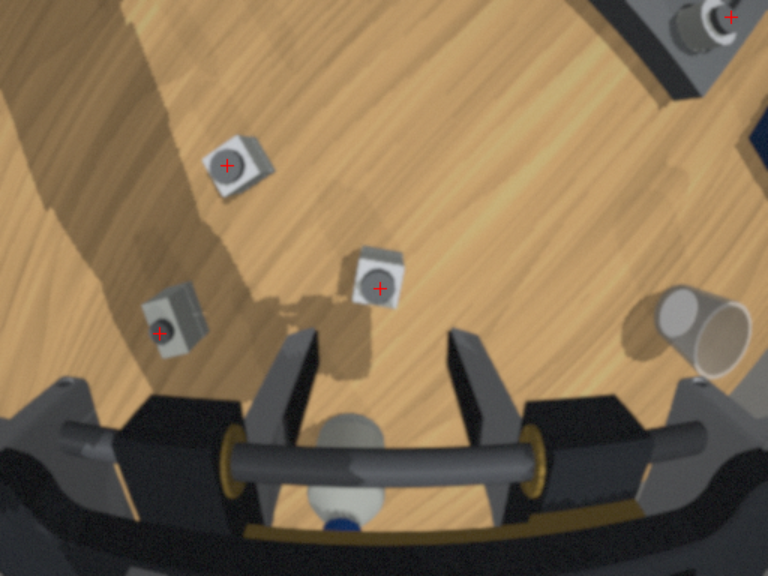

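The wrist view shows all three remaining bottles unmoved, with their caps on the marks at (380,288), (228,166) and (160,333), and the round one seated in the carrier at (715,20).

Emit:
arm_command(
  slide=[
    [-1.4,-2.3,25],
    [0,0,25],
    [0,0,25],
    [0,0,15],
  ],
  rotation=[
    [0,0,3],
    [0,0,0],
    [0,0,0],
    [0,0,0],
  ],
  grip=[0.6,0.6,0.6,0.6],
)

```text
t: 19.65
tcp_pos: [0.5686, -0.3096, 0.0658]
tcp_rot: [0.442, 0.897, -0.001, 0.003]
contact_force: [0.0, 0.9, -0.2]
gripper_width: 0.0566
```

Run:
```python
from h import *
go((0.5664,-0.3095,0.021),38)
```

```text
t19.6 tcp [ 0.5686 -0.3096  0.0658] yaw 37.6 shift [ 1.7 -1.7 44.8] turn [ 0.1  0.3 -0.4] q6 -1.21 w 0.057 F [ 0.   0.9 -0.2]
```

Emit:
arm_command(
  slide=[
    [1.7,-1.7,18],
    [0,0,18],
    [0,0,8],
    [0,0,0],
    [0,0,0],
  ],
  rotation=[
    [0,0.3,0],
    [0,0,0],
    [0,0,0],
    [0,0,0],
    [0,0,0],
  ],
  grip=[0.6,0.6,0.6,0,0],
)

```text
t: 20.15
tcp_pos: [0.566, -0.3089, 0.0186]
tcp_rot: [0.444, 0.896, 0.001, -0.0]
contact_force: [0.1, -0.9, 0.5]
gripper_width: 0.0441
```

Emit:
arm_command(
  slide=[
    [0,0,0],
    [0,0,0],
    [0,0,-10],
    [0,0,-30],
    [0,0,-30],
  ],
  rotation=[
    [0,0,0],
    [0,0,0],
    [0,0,0],
    [0,0,0],
    [0,0,0],
  ],
  grip=[0,0,0,0,0],
)

```text
t: 20.65
tcp_pos: [0.5652, -0.3085, 0.0906]
tcp_rot: [0.445, 0.896, 0.001, -0.002]
contact_force: [0.9, 0.3, 0.2]
gripper_width: 0.032
```

Emit:
arm_command(
  slide=[
    [0,0,-10],
    [0,0,-10],
    [0,0,-10],
    [0,0,0],
    [0,0,0],
  ],
  rotation=[
    [0,0,7.8],
    [0,0,7.8],
    [0,0,7.8],
    [0,0,7.8],
    [0,0,7.8],
  ],
  grip=[0,0,0,0,0],
)

```text
t: 21.15
tcp_pos: [0.5674, -0.3099, 0.1336]
tcp_rot: [0.726, 0.688, 0.002, 0.004]
contact_force: [-0.1, -0.5, -1.4]
gripper_width: 0.0319
```

Emit:
arm_command(
  slide=[
    [34,-2,0],
    [34,-2,0],
    [34,-2,0],
    [34,-2,0],
    [34,-2,0],
  ],
  rotation=[
    [0,0,0],
    [0,0,0],
    [0,0,0],
    [0,0,0],
    [0,0,0],
  ],
  grip=[0,0,0,0,0],
)

```text
t: 21.65
tcp_pos: [0.5676, -0.1382, 0.1387]
tcp_rot: [0.73, 0.683, 0.003, 0.008]
contact_force: [1.2, -0.4, -0.5]
gripper_width: 0.032
```

Emit:
arm_command(
  slide=[
    [34,-2,0],
    [34,-2,0],
    [30,-2,0],
    [20,-2,0],
    [0,0,0],
  ],
  rotation=[
    [0,0,0],
    [0,0,0],
    [0,0,0],
    [0,0,0],
    [0,0,0],
  ],
  grip=[0,0,0,0,0],
)

```text
t: 22.15
tcp_pos: [0.5675, -0.0115, 0.1442]
tcp_rot: [0.729, 0.684, 0.006, 0.01]
contact_force: [0.1, -0.2, -0.1]
gripper_width: 0.0318
```

Run:
```python
from h import *
go((0.541,0.0113,0.09),-0.5)
```

```text
t22.1 tcp [ 0.5675 -0.0115  0.1442] yaw -3.6 shift [ 21.4 -29.1  53.4] turn [ 1.3  0.4 -3.1] q6 -0.02 w 0.032 F [ 0.1 -0.2 -0.1]
```

Emit:
arm_command(
  slide=[
    [11,-14.5,3],
    [10,-14.5,20],
    [0,0,15],
    [0,0,12],
  ],
  rotation=[
    [1.3,0.4,-3.1],
    [0,0,0],
    [0,0,0],
    [0,0,0],
  ],
  grip=[0,0,0,0],
)

```text
t: 22.55
tcp_pos: [0.5405, 0.009, 0.0974]
tcp_rot: [0.71, 0.705, 0.002, 0.003]
contact_force: [0.3, 0.0, 1.0]
gripper_width: 0.0318
```

Run:
```python
from h import *
go((0.541,0.0113,0.09),-0.5)
im=ctrl.read_camera("wrist")
cv2.imwrite("pics/w6.png",cv2.resize(im[150:310,130:370],(780,520),interpolation=cv2.INTER_CUBIC))
```

```text
t22.6 tcp [0.5405 0.009  0.0974] yaw -0.4 shift [2.3 0.4 7.4] turn [0.4 0.  0.1] q6 -0.04 w 0.032 F [0.3 0.  1. ]
```

View pics/w6.png

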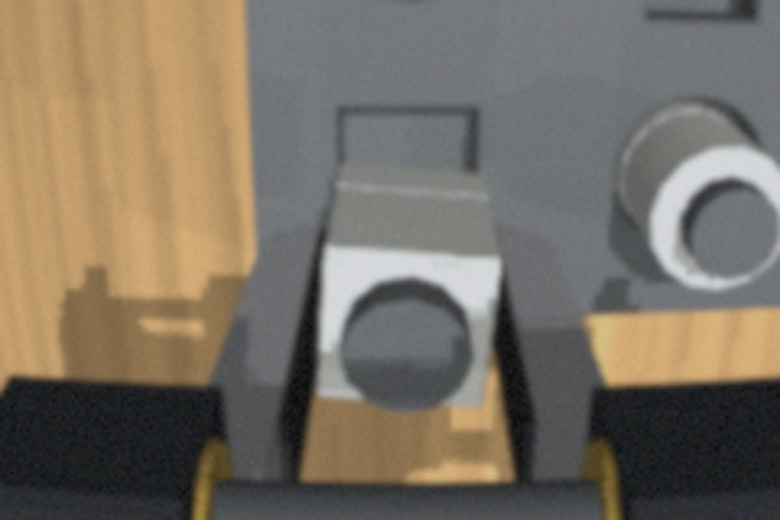

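Run:
```python
from h import *
def D(p):return (np.array(p)+.5)/3.25-.5+[130,150]
o=ctrl.get_obs();z=o["tcp_pos"][2]+.027;print(o["tcp_pos"])
q=plane("wrist",D([(325,245),(501,259),(491,405),(320,395)]),z);print("bottle",q.round(4),q.mean(0))
q=plane("wrist",D([(337,105),(478,107)]),.042);print("mouth back",q.round(4),q.mean(0)-[0,.0175,0])
```

```text
[0.5396717  0.0089895  0.09542603]
bottle [[ 0.525   0.026   0.1224]
 [ 0.5551  0.0232  0.1224]
 [ 0.5542 -0.0064  0.1224]
 [ 0.5229 -0.004   0.1224]] [0.53930738 0.00968428 0.12242603]
mouth back [[0.522  0.0295 0.042 ]
 [0.557  0.0287 0.042 ]] [0.53947978 0.0116193  0.042     ]
```

Emit:
arm_command(
  slide=[
    [2,0,5],
    [0,0,10],
    [0,0,8],
  ],
  rotation=[
    [0.4,0,-3.5],
    [0,0,0],
    [0,0,0],
  ],
  grip=[0,0,0],
)

```text
t: 22.9
tcp_pos: [0.5408, 0.0092, 0.0728]
tcp_rot: [0.688, 0.725, -0.0, -0.0]
contact_force: [0.1, 0.2, -1.0]
gripper_width: 0.0321
```

Run:
```python
from h import *
go((0.5398,0.0110,0.046),3.2)
```

```text
t22.9 tcp [0.5408 0.0092 0.0728] yaw 3.0 shift [ 1.9 -0.9 26.8] turn [-0.   0.  -0.2] q6 -0.10 w 0.032 F [ 0.1  0.2 -1. ]
```

Emit:
arm_command(
  slide=[
    [1.9,-0.5,0],
    [0,0,8],
    [0,0,5],
    [0,0,4],
    [0,0,4],
  ],
  rotation=[
    [0,0,0],
    [0,0,0],
    [0,0,0],
    [0,0,0],
    [0,0,0],
  ],
  grip=[0,0,0,0,0],
)

```text
t: 23.4
tcp_pos: [0.5403, 0.0106, 0.0499]
tcp_rot: [0.69, 0.724, -0.0, -0.0]
contact_force: [-0.5, 0.0, -0.4]
gripper_width: 0.0322
```

Run:
```python
from h import *
go((0.5398,0.0110,0.046),3.2)
```

```text
t23.4 tcp [0.5403 0.0106 0.0499] yaw 2.8 shift [ 0.4 -0.5  3.9] turn [-0.   0.  -0.4] q6 -0.10 w 0.032 F [-0.5  0.  -0.4]
```

Emit:
arm_command(
  slide=[
    [0.5,0,4],
    [0,0,0],
    [0,0,0],
    [0,0,0],
    [0,0,0],
  ],
  rotation=[
    [0,0,0],
    [0,0,0],
    [0,0,0],
    [0,0,0],
    [0,0,0],
  ],
  grip=[0,0.6,0.6,0.6,0.6],
)

```text
t: 23.9
tcp_pos: [0.5405, 0.0112, 0.0456]
tcp_rot: [0.69, 0.724, -0.0, 0.0]
contact_force: [0.0, -0.5, -0.0]
gripper_width: 0.056
```

Emit:
arm_command(
  slide=[
    [0,0,-5],
    [0,0,-25],
    [0,0,-30],
    [0,0,-30],
    [-30,-6,-10],
  ],
  rotation=[
    [0,0,0],
    [0,0,0],
    [0,0,0],
    [0,0,0],
    [0,0,2],
  ],
  grip=[0.6,0.6,0.6,0.6,0.6],
)

```text
t: 24.4
tcp_pos: [0.5354, -0.0175, 0.1495]
tcp_rot: [0.701, 0.713, -0.001, -0.001]
contact_force: [0.8, -0.6, -0.3]
gripper_width: 0.0565
```

Emit:
arm_command(
  slide=[
    [-33,-6,0],
    [-33,-6,0],
    [-33,-6,0],
    [-33,-6,0],
    [-33,-6,0],
  ],
  rotation=[
    [0,0,2],
    [0,0,2],
    [0,0,2],
    [0,0,2],
    [0,0,2],
  ],
  grip=[0.6,0.6,0.6,0.6,0.6],
)

```text
t: 24.9
tcp_pos: [0.4962, -0.1854, 0.1553]
tcp_rot: [0.762, 0.647, 0.001, 0.003]
contact_force: [0.7, -0.3, -0.1]
gripper_width: 0.0566
```

Emit:
arm_command(
  slide=[
    [-33,-6,0],
    [-33,-6,0],
    [-33,-6,0],
    [-20,-6,0],
    [0,0,0],
  ],
  rotation=[
    [0,0,2],
    [0,0,2],
    [0,0,2],
    [0,0,2],
    [0,0,0],
  ],
  grip=[0.6,0.6,0.6,0.6,0.6],
)

```text
t: 25.4
tcp_pos: [0.4443, -0.3043, 0.1582]
tcp_rot: [0.809, 0.588, 0.002, 0.004]
contact_force: [0.6, 0.2, 0.5]
gripper_width: 0.0562
```

Run:
```python
from h import *
go((0.439,-0.313,0.14),-17)
```

```text
t25.4 tcp [ 0.4443 -0.3043  0.1582] yaw -17.9 shift [-9.8 -2.5 18.1] turn [ 0.5  0.1 -0.9] q6 -0.36 w 0.056 F [0.6 0.2 0.5]
```

Emit:
arm_command(
  slide=[
    [-10,-2.5,0],
    [0,0,0],
  ],
  rotation=[
    [0.5,0,0],
    [0,0,0],
  ],
  grip=[0.6,0.6],
)

```text
t: 25.6
tcp_pos: [0.4389, -0.313, 0.1588]
tcp_rot: [0.808, 0.589, -0.001, 0.001]
contact_force: [0.1, 0.9, -0.2]
gripper_width: 0.0565
```

```bash
cat >> h.py <<'E'
def find(xy,name="wrist",half=40,z=.046):
    "bottle near xy: low-saturation blob, its bright shoulder"
    c=ctrl.calibration(name);im=ctrl.read_camera(name);u,v=proj(name,[*xy,z],c)[0].round().astype(int)
    u0,v0=max(u-half,0),max(v-half,0);w=im[v0:v+half,u0:u+half].astype(int);cv2.imwrite("pics/last.png",w)
    s=w.max(2)-w.min(2);m=((s<30)).astype(np.uint8)
    n,l,st,ce=cv2.connectedComponentsWithStats(m)
    for i in range(1,n):
        if st[i,4]<60: continue
        b=((l==i)&(w.max(2)>0.75*np.percentile(w.max(2)[l==i],97))).astype(np.uint8)
        k=max(cv2.findContours(b,0,1)[0],key=cv2.contourArea);r=cv2.minAreaRect(k)
        q=plane(name,cv2.boxPoints(r)+[u0,v0],z,c)[:,:2];e=q[1]-q[0];f=q[2]-q[1]
        print("blob",st[i,4],"bright rect centre",q.mean(0).round(4),"sides",np.hypot(*e).round(4),np.hypot(*f).round(4),"yaw",round(np.degrees(np.arctan2(e[1],e[0]))%180,1))
E
python3 - <<'E'
from h import *
go((0.439,-0.313,0.021),-17)
find((.439,-.313))
find((.468,-.443))
E
```

```text
t25.6 tcp [ 0.4389 -0.313   0.1588] yaw -17.8 shift [3.000e-01 1.000e-01 1.378e+02] turn [-0.   0.1 -0.8] q6 -0.37 w 0.056 F [ 0.1  0.9 -0.2]
blob 1141 bright rect centre [ 0.4381 -0.3135] sides 0.0301 0.0307 yaw 162.2
blob 4529 bright rect centre [ 0.4571 -0.431 ] sides 0.0365 0.0226 yaw 65.8[ WARN:0@0.867] global loadsave.cpp:1063 imwrite_ Unsupported depth image for selected encoder is fallbacked to CV_8U.
```

Emit:
arm_command(
  slide=[
    [0,-1,25],
    [0,0,25],
    [0,0,25],
    [0,0,18],
  ],
  rotation=[
    [0,0,0],
    [0,0,0],
    [0,0,0],
    [0,0,0],
  ],
  grip=[0.6,0.6,0.6,0.6],
)

```text
t: 26.1
tcp_pos: [0.4417, -0.3103, 0.0658]
tcp_rot: [0.806, 0.591, 0.0, 0.004]
contact_force: [0.3, -0.6, 0.1]
gripper_width: 0.0564
```

Run:
```python
from h import *
go((0.4381,-0.3135,0.021),-17.8)
```

```text
t26.1 tcp [ 0.4417 -0.3103  0.0658] yaw -17.5 shift [-4.  -2.7 44.8] turn [0.4 0.2 0.3] q6 -0.37 w 0.056 F [ 0.3 -0.6  0.1]
```

Emit:
arm_command(
  slide=[
    [-4,-2.7,18],
    [0,0,18],
    [0,0,7],
    [0,0,0],
    [0,0,0],
  ],
  rotation=[
    [0.4,0.2,0.3],
    [0,0,0],
    [0,0,0],
    [0,0,0],
    [0,0,0],
  ],
  grip=[0.6,0.6,0.6,0,0],
)

```text
t: 26.6
tcp_pos: [0.4392, -0.3097, 0.0196]
tcp_rot: [0.806, 0.592, -0.0, -0.002]
contact_force: [-0.9, -0.2, 0.5]
gripper_width: 0.0436
```

Emit:
arm_command(
  slide=[
    [0,0,0],
    [0,0,0],
    [0,0,-10],
    [0,0,-30],
    [0,0,-30],
  ],
  rotation=[
    [0,0,0],
    [0,0,0],
    [0,0,0],
    [0,0,0],
    [0,0,0],
  ],
  grip=[0,0,0,0,0],
)

```text
t: 27.1
tcp_pos: [0.4388, -0.309, 0.0921]
tcp_rot: [0.806, 0.592, -0.001, -0.003]
contact_force: [-0.1, -1.1, -0.3]
gripper_width: 0.0307
```

Emit:
arm_command(
  slide=[
    [0,0,-30],
    [0,0,-30],
    [0,0,0],
    [33,13,0],
    [33,13,0],
  ],
  rotation=[
    [0,0,-5.8],
    [0,0,-5.8],
    [0,0,-5.8],
    [0,0,0],
    [0,0,0],
  ],
  grip=[0,0,0,0,0],
)

```text
t: 27.6
tcp_pos: [0.4652, -0.2454, 0.165]
tcp_rot: [0.704, 0.71, 0.0, 0.003]
contact_force: [0.5, 0.5, -1.4]
gripper_width: 0.0312
```

Emit:
arm_command(
  slide=[
    [33,13,0],
    [33,13,0],
    [33,13,0],
    [33,13,0],
    [33,13,0],
  ],
  rotation=[
    [0,0,0],
    [0,0,0],
    [0,0,0],
    [0,0,0],
    [0,0,0],
  ],
  grip=[0,0,0,0,0],
)

```text
t: 28.1
tcp_pos: [0.5307, -0.0737, 0.171]
tcp_rot: [0.705, 0.709, 0.002, 0.006]
contact_force: [0.1, -0.9, -1.5]
gripper_width: 0.0307
```

Emit:
arm_command(
  slide=[
    [33,13,0],
    [33,13,0],
    [33,13,0],
    [33,13,0],
    [33,13,0],
  ],
  rotation=[
    [0,0,0],
    [0,0,0],
    [0,0,0],
    [0,0,0],
    [0,0,0],
  ],
  grip=[0,0,0,0,0],
)

```text
t: 28.6
tcp_pos: [0.5964, 0.0991, 0.1771]
tcp_rot: [0.705, 0.709, 0.004, 0.008]
contact_force: [0.7, -0.9, -0.1]
gripper_width: 0.0305
```

Run:
```python
from h import *
go((0.6165,0.1425,0.09),-0.7)
```

```text
t28.6 tcp [0.5964 0.0991 0.1771] yaw 0.3 shift [43.9 18.8 87.2] turn [1.  0.4 1. ] q6 0.10 w 0.031 F [ 0.7 -0.9 -0.1]
```

Emit:
arm_command(
  slide=[
    [25,9.5,5],
    [20,9.5,25],
    [0,0,25],
    [0,0,25],
  ],
  rotation=[
    [1,0.4,1],
    [0,0,0],
    [0,0,0],
    [0,0,0],
  ],
  grip=[0,0,0,0],
)

```text
t: 29.0
tcp_pos: [0.6189, 0.1514, 0.103]
tcp_rot: [0.71, 0.704, 0.005, 0.002]
contact_force: [0.4, 0.5, -0.7]
gripper_width: 0.0309
```

Run:
```python
from h import *
go((0.6165,0.1425,0.047),-0.7)
im=ctrl.read_camera("wrist")
cv2.imwrite("pics/w7.png",cv2.resize(im[150:310,130:370],(780,520),interpolation=cv2.INTER_CUBIC))
```

```text
t29.0 tcp [0.6189 0.1514 0.103 ] yaw -0.4 shift [-9.1 -2.8 55.9] turn [ 0.5 -0.2  0.3] q6 0.19 w 0.031 F [ 0.4  0.5 -0.7]
```

View pics/w7.png

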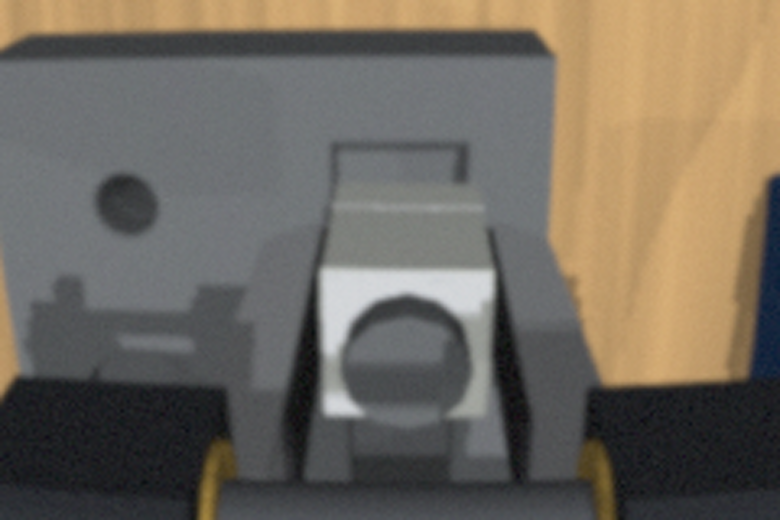

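The wrist view shows the bottle square in the jaws, with corners (321,267) to (487,415). The pocket's back edge is at y=143, x 332–467, and the bore is at (127,204).

Run:
```python
from h import *
def D(p):return (np.array(p)+.5)/3.25-.5+[130,150]
o=ctrl.get_obs();z=o["tcp_pos"][2]+.0265;print(o["tcp_pos"])
q=plane("wrist",D([(321,267),(494,268),(487,415),(323,415)]),z);print("bottle",q.round(4),q.mean(0))
q=plane("wrist",D([(332,143),(467,144)]),.042);print("mouth back",q.round(4),q.mean(0)-[0,.0175,0])
print("bore",plane("wrist",D((127,204)),.042),"corner",plane("wrist",D((555,57)),.042))
```

```text
[0.61703113 0.15107041 0.09830918]
bottle [[0.6015 0.1637 0.1248]
 [0.6314 0.1632 0.1248]
 [0.631  0.133  0.1248]
 [0.6006 0.1333 0.1248]] [0.61611714 0.14830452 0.12480918]
mouth back [[0.5976 0.161  0.042 ]
 [0.6319 0.1604 0.042 ]] [0.6147234  0.14320725 0.042     ]
bore [[0.54190379 0.14429983 0.042     ]] corner [[0.65378342 0.18297018 0.042     ]]
```

Emit:
arm_command(
  slide=[
    [-5,-1.8,5],
    [0,0,10],
    [0,0,10],
  ],
  rotation=[
    [0.5,0,0.3],
    [0,0,0],
    [0,0,0],
  ],
  grip=[0,0,0],
)

```text
t: 29.35
tcp_pos: [0.6159, 0.1454, 0.0757]
tcp_rot: [0.712, 0.702, 0.0, -0.002]
contact_force: [-0.1, -0.1, -0.8]
gripper_width: 0.0306
```

Run:
```python
from h import *
go((0.6156,0.1458,0.046),-0.7)
```

```text
t29.4 tcp [0.6159 0.1454 0.0757] yaw -0.8 shift [ 0.3 -0.2 29.8] turn [-0.2 -0.2 -0.1] q6 0.18 w 0.031 F [-0.1 -0.1 -0.8]
```

Emit:
arm_command(
  slide=[
    [0.4,0,8],
    [0,0,5],
    [0,0,5],
    [0,0,4],
    [0,0,4],
  ],
  rotation=[
    [0,0,0],
    [0,0,0],
    [0,0,0],
    [0,0,0],
    [0,0,0],
  ],
  grip=[0,0,0,0,0],
)

```text
t: 29.85
tcp_pos: [0.6164, 0.1456, 0.0488]
tcp_rot: [0.712, 0.702, 0.001, -0.002]
contact_force: [-0.2, -0.7, -1.2]
gripper_width: 0.0309
```

Run:
```python
from h import *
go((0.6156,0.1458,0.046),-0.7)
```

```text
t29.9 tcp [0.6164 0.1456 0.0488] yaw -0.8 shift [ 0.2 -0.8  2.8] turn [-0.1 -0.2 -0.1] q6 0.19 w 0.031 F [-0.2 -0.7 -1.2]
```

Emit:
arm_command(
  slide=[
    [0,0,3],
    [0,0,0],
    [0,0,0],
    [0,0,0],
    [0,0,0],
  ],
  rotation=[
    [0,0,0],
    [0,0,0],
    [0,0,0],
    [0,0,0],
    [0,0,0],
  ],
  grip=[0,0.6,0.6,0.6,0.6],
)

```text
t: 30.35
tcp_pos: [0.6169, 0.1459, 0.0465]
tcp_rot: [0.712, 0.702, 0.001, -0.001]
contact_force: [0.3, 0.4, 0.5]
gripper_width: 0.056
```

Emit:
arm_command(
  slide=[
    [0,0,-5],
    [0,0,-25],
    [0,0,-30],
    [0,0,-30],
    [-30,-8,-10],
  ],
  rotation=[
    [0,0,0],
    [0,0,0],
    [0,0,0],
    [0,0,0],
    [0,0,0],
  ],
  grip=[0.6,0.6,0.6,0.6,0.6],
)

```text
t: 30.85
tcp_pos: [0.6077, 0.1172, 0.1491]
tcp_rot: [0.711, 0.703, 0.0, -0.002]
contact_force: [1.0, -1.2, -0.8]
gripper_width: 0.0565
```

Emit:
arm_command(
  slide=[
    [-36,-9,0],
    [-36,-9,0],
    [-36,-9,0],
    [-36,-9,0],
    [-36,-9,0],
  ],
  rotation=[
    [0,0,0],
    [0,0,0],
    [0,0,0],
    [0,0,0],
    [0,0,0],
  ],
  grip=[0.6,0.6,0.6,0.6,0.6],
)

```text
t: 31.35
tcp_pos: [0.5598, -0.0669, 0.1537]
tcp_rot: [0.71, 0.704, 0.003, 0.0]
contact_force: [0.5, -1.3, 0.2]
gripper_width: 0.0567
```

Emit:
arm_command(
  slide=[
    [-36,-9,0],
    [-36,-9,0],
    [-36,-9,0],
    [-36,-9,0],
    [-36,-9,0],
  ],
  rotation=[
    [0,0,0],
    [0,0,0],
    [0,0,0],
    [0,0,0],
    [0,0,0],
  ],
  grip=[0.6,0.6,0.6,0.6,0.6],
)

```text
t: 31.85
tcp_pos: [0.5107, -0.2539, 0.1559]
tcp_rot: [0.71, 0.704, 0.003, 0.002]
contact_force: [0.4, -0.8, 1.5]
gripper_width: 0.0562
```

Emit:
arm_command(
  slide=[
    [-36,-9,0],
    [-36,-9,0],
    [-36,-9,0],
    [-36,-9,0],
    [-36,-9,0],
  ],
  rotation=[
    [0,0,0],
    [0,0,0],
    [0,0,0],
    [0,0,0],
    [0,0,0],
  ],
  grip=[0.6,0.6,0.6,0.6,0.6],
)

```text
t: 32.35
tcp_pos: [0.4613, -0.4413, 0.1581]
tcp_rot: [0.71, 0.704, 0.004, 0.003]
contact_force: [-0.5, 1.1, -0.0]
gripper_width: 0.0561
```

Run:
```python
from h import *
go((0.468,-0.443,0.15),-0.7)
```

```text
t32.4 tcp [ 0.4613 -0.4413  0.1581] yaw -0.5 shift [-1.7  6.6  8.2] turn [ 0.6 -0.   0.2] q6 -0.82 w 0.056 F [-0.5  1.1 -0. ]
```

Emit:
arm_command(
  slide=[
    [-1.7,6.6,0],
    [0,0,0],
    [0,0,0],
    [0,0,0],
    [0,0,0],
  ],
  rotation=[
    [0.6,0,-8.4],
    [0,0,-8.4],
    [0,0,-8.4],
    [0,0,-8.4],
    [0,0,-8.4],
  ],
  grip=[0.6,0.6,0.6,0.6,0.6],
)

```text
t: 32.85
tcp_pos: [0.4651, -0.4486, 0.1593]
tcp_rot: [0.405, 0.915, -0.001, 0.0]
contact_force: [-0.1, -0.4, 0.4]
gripper_width: 0.0564
```

Emit:
arm_command(
  slide=[
    [0,0,0],
    [0,0,0],
    [0,0,0],
  ],
  rotation=[
    [0,0,-8.4],
    [0,0,-4.6],
    [0,0,0],
  ],
  grip=[0.6,0.6,0.6],
)

```text
t: 33.15
tcp_pos: [0.4651, -0.4488, 0.1606]
tcp_rot: [0.293, 0.956, -0.001, 0.0]
contact_force: [-0.1, -0.4, -0.2]
gripper_width: 0.0564
```

```bash
python3 - <<'E' 2>/dev/null
from h import *
go((0.468,-0.443,0.021),54.5)
find((.468,-.443))
E
```

```text
t33.1 tcp [ 0.4651 -0.4488  0.1606] yaw 55.9 shift [  1.    6.7 139.5] turn [-0.1  0.1  1.4] q6 -1.80 w 0.056 F [-0.1 -0.4 -0.2]
blob 1266 bright rect centre [ 0.4667 -0.4437] sides 0.0241 0.0456 yaw 56.0
```

Emit:
arm_command(
  slide=[
    [1.5,5,25],
    [0,0,25],
    [0,0,25],
    [0,0,18],
  ],
  rotation=[
    [0,0,0],
    [0,0,0],
    [0,0,0],
    [0,0,0],
  ],
  grip=[0.6,0.6,0.6,0.6],
)

```text
t: 33.6
tcp_pos: [0.4681, -0.4453, 0.0689]
tcp_rot: [0.301, 0.954, -0.003, 0.004]
contact_force: [-0.3, -0.7, -0.2]
gripper_width: 0.0564
```

Run:
```python
from h import *
go((0.4667,-0.4437,0.021),56)
```

```text
t33.6 tcp [ 0.4681 -0.4453  0.0689] yaw 55.0 shift [ 2.5  0.6 47.9] turn [-0.2  0.5 -1. ] q6 -1.78 w 0.056 F [-0.3 -0.7 -0.2]
```

Emit:
arm_command(
  slide=[
    [2.5,0.6,20],
    [0,0,20],
    [0,0,7],
    [0,0,0],
    [0,0,0],
  ],
  rotation=[
    [-0.2,0.5,-1],
    [0,0,0],
    [0,0,0],
    [0,0,0],
    [0,0,0],
  ],
  grip=[0.6,0.6,0.6,0,0],
)

```text
t: 34.1
tcp_pos: [0.4657, -0.4426, 0.0178]
tcp_rot: [0.294, 0.956, 0.001, -0.002]
contact_force: [0.4, 0.4, 0.3]
gripper_width: 0.0437
```

Emit:
arm_command(
  slide=[
    [0,0,0],
    [0,0,0],
    [0,0,-10],
    [0,0,-30],
    [0,0,-30],
  ],
  rotation=[
    [0,0,0],
    [0,0,0],
    [0,0,0],
    [0,0,0],
    [0,0,0],
  ],
  grip=[0,0,0,0,0],
)

```text
t: 34.6
tcp_pos: [0.4653, -0.4422, 0.0901]
tcp_rot: [0.295, 0.956, 0.002, -0.003]
contact_force: [0.0, 1.0, -0.9]
gripper_width: 0.0259
```

Emit:
arm_command(
  slide=[
    [0,0,-30],
    [0,0,-20],
    [0,0,0],
    [0,0,0],
    [0,0,0],
  ],
  rotation=[
    [0,0,8.2],
    [0,0,8.2],
    [0,0,8.2],
    [0,0,8.2],
    [0,0,8.2],
  ],
  grip=[0,0,0,0,0],
)

```text
t: 35.1
tcp_pos: [0.467, -0.444, 0.1543]
tcp_rot: [0.62, 0.784, -0.0, 0.003]
contact_force: [-0.5, 0.8, -2.1]
gripper_width: 0.0256
```

Emit:
arm_command(
  slide=[
    [0,0,0],
    [0,0,0],
    [35,10,0],
    [35,10,0],
    [35,10,0],
  ],
  rotation=[
    [0,0,8.2],
    [0,0,7],
    [0,0,0],
    [0,0,0],
    [0,0,0],
  ],
  grip=[0,0,0,0,0],
)

```text
t: 35.6
tcp_pos: [0.5015, -0.3415, 0.1597]
tcp_rot: [0.727, 0.687, 0.0, 0.006]
contact_force: [-0.1, 0.4, -0.5]
gripper_width: 0.026
```

Emit:
arm_command(
  slide=[
    [35,10,0],
    [35,10,0],
    [35,10,0],
    [35,10,0],
    [35,10,0],
  ],
  rotation=[
    [0,0,0],
    [0,0,0],
    [0,0,0],
    [0,0,0],
    [0,0,0],
  ],
  grip=[0,0,0,0,0],
)

```text
t: 36.1
tcp_pos: [0.5632, -0.1628, 0.1652]
tcp_rot: [0.727, 0.686, 0.001, 0.009]
contact_force: [0.4, -0.4, -0.5]
gripper_width: 0.0257
```

Run:
```python
from h import *
go((0.6152,0.077,0.15),-0.7)
```

```text
t36.1 tcp [ 0.5632 -0.1628  0.1652] yaw -3.3 shift [242.5  37.8  13. ] turn [ 0.9  0.7 -2.6] q6 -0.28 w 0.026 F [ 0.4 -0.4 -0.5]
```

Emit:
arm_command(
  slide=[
    [31,6,0],
    [31,6,0],
    [31,6,0],
    [31,6,0],
    [31,6,0],
  ],
  rotation=[
    [0.9,0.7,-2.6],
    [0,0,0],
    [0,0,0],
    [0,0,0],
    [0,0,0],
  ],
  grip=[0,0,0,0,0],
)

```text
t: 36.6
tcp_pos: [0.5978, -0.001, 0.1714]
tcp_rot: [0.71, 0.704, 0.002, 0.002]
contact_force: [-0.4, -0.2, -0.2]
gripper_width: 0.026
```

Emit:
arm_command(
  slide=[
    [31,6,0],
    [31,4,0],
    [28,0,0],
    [0,0,20],
    [0,0,20],
  ],
  rotation=[
    [0,0,0],
    [0,0,0],
    [0,0,0],
    [0,0,0],
    [0,0,0],
  ],
  grip=[0,0,0,0,0],
)

```text
t: 37.1
tcp_pos: [0.611, 0.0976, 0.1395]
tcp_rot: [0.709, 0.705, 0.006, 0.005]
contact_force: [0.3, -0.0, -0.8]
gripper_width: 0.0258
```

Run:
```python
from h import *
go((0.6152,0.077,0.10),-0.7)
```

```text
t37.1 tcp [0.611  0.0976 0.1395] yaw -0.3 shift [-20.6   3.7  39.5] turn [ 1.  -0.1  0.4] q6 0.10 w 0.026 F [ 0.3 -0.  -0.8]
```

Emit:
arm_command(
  slide=[
    [-10,2,0],
    [-10,2,0],
    [0,0,15],
    [0,0,15],
  ],
  rotation=[
    [1,0,0.4],
    [0,0,0],
    [0,0,0],
    [0,0,0],
  ],
  grip=[0,0,0,0],
)

```text
t: 37.5
tcp_pos: [0.6161, 0.0752, 0.1121]
tcp_rot: [0.712, 0.702, 0.001, 0.0]
contact_force: [0.2, -0.5, -0.6]
gripper_width: 0.0259
```

Run:
```python
from h import *
go((0.6152,0.077,0.10),-0.7)
im=ctrl.read_camera("wrist")
cv2.imwrite("pics/w8.png",cv2.resize(im[130:310,120:380],(780,540),interpolation=cv2.INTER_CUBIC))
```

```text
t37.5 tcp [0.6161 0.0752 0.1121] yaw -0.8 shift [ 1.8 -0.9 12.1] turn [ 0.1 -0.1 -0.1] q6 0.07 w 0.026 F [ 0.2 -0.5 -0.6]
```

View pics/w8.png

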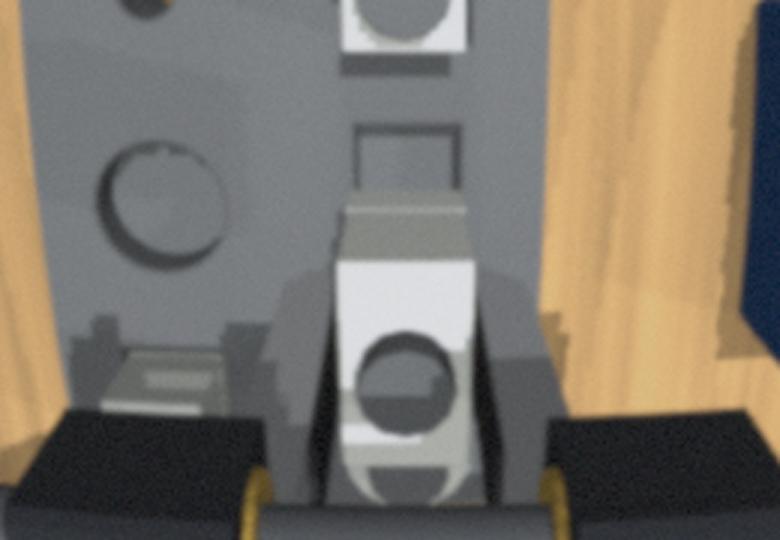

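The oblong is held with its back edge at y≈259 (x 336–476). The pocket's back edge is at y≈123, x 353–462.

Run:
```python
from h import *
def D(p):return (np.array(p)+.5)/3-.5+[120,130]
o=ctrl.get_obs();z=o["tcp_pos"][2]+.028;print(o["tcp_pos"])
q=plane("wrist",D([(336,258),(476,261),(474,467),(345,467)]),z);print("bottle",q.round(4),q[:2].mean(0)-[0,.023,0])
q=plane("wrist",D([(353,123),(462,124)]),.042);print("mouth back",q.round(4),q.mean(0)-[0,.025,0])
```

```text
[0.61505235 0.07512275 0.10924088]
bottle [[0.6021 0.0981 0.1372]
 [0.6274 0.0972 0.1372]
 [0.6279 0.0522 0.1372]
 [0.6019 0.0525 0.1372]] [0.61474512 0.07463402 0.13724088]
mouth back [[0.5997 0.102  0.042 ]
 [0.6305 0.1013 0.042 ]] [0.61513015 0.07666939 0.042     ]
```

Emit:
arm_command(
  slide=[
    [2,0.3,5],
    [0,0,12],
    [0,0,12],
    [0,0,8],
  ],
  rotation=[
    [0,0,0],
    [0,0,0],
    [0,0,0],
    [0,0,0],
  ],
  grip=[0,0,0,0],
)

```text
t: 37.95
tcp_pos: [0.6152, 0.0775, 0.0692]
tcp_rot: [0.712, 0.702, -0.0, -0.001]
contact_force: [-0.3, -0.1, 0.5]
gripper_width: 0.026
```

Run:
```python
from h import *
go((0.6155,0.0772,0.045),-0.8)
```

```text
t38.0 tcp [0.6152 0.0775 0.0692] yaw -0.8 shift [-0.3  0.4 24.2] turn [-0.1 -0.1  0. ] q6 0.08 w 0.026 F [-0.3 -0.1  0.5]
```

Emit:
arm_command(
  slide=[
    [-0.3,0.3,5],
    [0,0,5],
    [0,0,5],
    [0,0,4],
    [0,0,3],
  ],
  rotation=[
    [0,0,0],
    [0,0,0],
    [0,0,0],
    [0,0,0],
    [0,0,0],
  ],
  grip=[0,0,0,0,0],
)

```text
t: 38.45
tcp_pos: [0.6152, 0.0774, 0.0453]
tcp_rot: [0.712, 0.703, -0.0, -0.001]
contact_force: [-12.1, 0.1, 21.4]
gripper_width: 0.0256
```

Run:
```python
from h import *
go((0.6155,0.0772,0.045),-0.8)
```

```text
t38.5 tcp [0.6152 0.0774 0.0453] yaw -0.7 shift [-0.2  0.3  0.3] turn [-0.2 -0.1  0.1] q6 0.08 w 0.026 F [-12.1   0.1  21.4]
```

Emit:
arm_command(
  slide=[
    [0,0,0],
    [0,0,0],
    [0,0,0],
    [0,0,0],
    [0,0,-10],
  ],
  rotation=[
    [0,0,0],
    [0,0,0],
    [0,0,0],
    [0,0,0],
    [0,0,0],
  ],
  grip=[0.6,0.6,0.6,0.6,0.6],
)

```text
t: 38.95
tcp_pos: [0.6151, 0.0774, 0.0551]
tcp_rot: [0.712, 0.703, -0.001, -0.002]
contact_force: [0.5, 0.0, 0.3]
gripper_width: 0.056
```

Emit:
arm_command(
  slide=[
    [0,0,-30],
    [0,0,-30],
    [0,0,-30],
    [27,-27,-10],
    [27,-27,0],
  ],
  rotation=[
    [0,0,0],
    [0,0,0],
    [0,0,0],
    [0,0,0],
    [0,0,0],
  ],
  grip=[0.6,0.6,0.6,0.6,0.6],
)

```text
t: 39.45
tcp_pos: [0.5631, 0.1306, 0.1633]
tcp_rot: [0.713, 0.701, 0.001, -0.001]
contact_force: [-0.0, 0.7, -0.5]
gripper_width: 0.0563
```

Emit:
arm_command(
  slide=[
    [27,-27,0],
    [27,-27,0],
    [27,-27,0],
    [27,-27,0],
    [20,-20,0],
  ],
  rotation=[
    [0,0,0],
    [0,0,0],
    [0,0,0],
    [0,0,0],
    [0,0,0],
  ],
  grip=[0.6,0.6,0.6,0.6,0.6],
)

```text
t: 39.95
tcp_pos: [0.4322, 0.2656, 0.1688]
tcp_rot: [0.714, 0.701, 0.004, 0.001]
contact_force: [0.5, 0.4, -0.6]
gripper_width: 0.0562
```

Run:
```python
from h import *
go((0.4265,0.2615,0.15),0)
c=ctrl.calibration("wrist");im=ctrl.read_camera("wrist");t=ctrl.read_camera("top");s=ctrl.read_camera("scene")
cv2.imwrite("pics/w9.png",np.hstack([cv2.resize(im[100:300,130:380],(400,320),interpolation=cv2.INTER_CUBIC),cv2.resize(s[150:230,230:330],(400,320),interpolation=cv2.INTER_CUBIC)]))
```

```text
t40.0 tcp [0.4322 0.2656 0.1688] yaw -1.1 shift [-4.3 -5.7 18.7] turn [ 0.4 -0.3 -1.1] q6 0.50 w 0.056 F [ 0.5  0.4 -0.6]
```

View pics/w9.png

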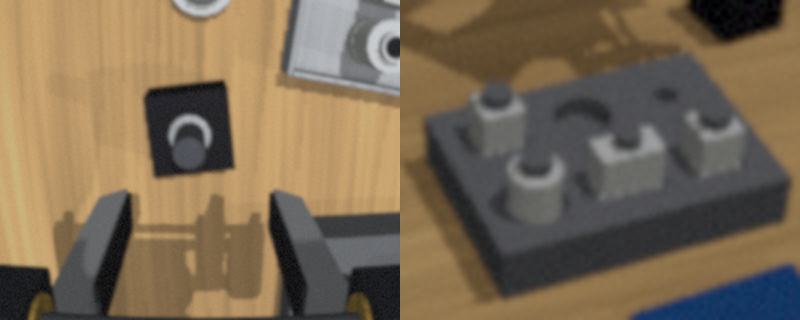

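The scene crop shows all four new bottles standing level and seated, with the pocket round_b and the bore free. The used round is upright in the tray. In the wrist crop the pin head is at (189,152) and the collar at (189,133).

Run:
```python
from h import *
D=lambda p:(np.array(p)+.5)/1.6-.5+[130,100]
print(plane("wrist",D((189,151)),.087),plane("wrist",D((189,132)),.047))
q=plane("wrist",D([(146,92),(223,82),(234,168),(156,177)]),.042);print("rest",q.round(4),q.mean(0))
go((0.426,0.262,0.053),0)
```

```text
[[0.4265755  0.26705973 0.087     ]] [[0.42598648 0.26792452 0.047     ]]
rest [[0.3984 0.2941 0.042 ]
 [0.4486 0.2998 0.042 ]
 [0.4559 0.2408 0.042 ]
 [0.4026 0.2353 0.042 ]] [0.42636525 0.2674983  0.042     ]
t40.1 tcp [0.433  0.2653 0.1688] yaw -1.0 shift [ -3.9  -7.8 115.8] turn [ 0.4 -0.3 -1. ] q6 0.49 w 0.056 F [ 0.3 -0.1 -0.4]
```

Emit:
arm_command(
  slide=[
    [1,-6,15],
    [0,0,20],
    [0,0,15],
  ],
  rotation=[
    [0.4,-0.3,-1],
    [0,0,0],
    [0,0,0],
  ],
  grip=[0.6,0.6,0.6],
  newtons=40,
)

```text
t: 40.4
tcp_pos: [0.4286, 0.2654, 0.118]
tcp_rot: [0.706, 0.708, 0.001, 0.001]
contact_force: [0.7, -0.0, 0.4]
gripper_width: 0.0565
```

Run:
```python
from h import *
go((0.4268,0.266,0.053),-0.5)
c=ctrl.calibration("wrist");im=ctrl.read_camera("wrist");u,v=proj("wrist",[.4268,.266,.087],c)[0];print(u,v)
cv2.imwrite("pics/p1.png",im)
w=im[int(v)-35:int(v)+35,int(u)-40:int(u)+40].max(2);print(w[::5,::4])
```

```text
t40.4 tcp [0.4286 0.2654 0.118 ] yaw 0.1 shift [ 0.6 -2.  65. ] turn [ 0.2 -0.   0.6] q6 0.48 w 0.056 F [ 0.7 -0.   0.4]
253.24362803650052 214.88518048834783
[[190 188  51  38  35  39  40  40  38  42  43  42  42  39  43  44  36  77
  205 202]
 [185 186  59  46  44  42  40  41  57 121 132 107  53  37  43  37  42  62
  205 199]
 [189 194  96  38  43  39  39 124 180 154 147 170 181 100  33  45  37  51
  202 198]
 [188 192 115  40  39  30  85 171  68  48  51  49 112 178  54  43  41  47
  201 196]
 [186 192 128  38  43  40 134 127  44  53  53  51  53 176  71  41  47  37
  201 193]
 [191 194 166  41  37  41  72  84  52  74  80  66  51 160  52  41  41  36
  188 193]
 [191 198 170  39  37  37  40  56  88  90  94  94  84  53  38  40  33  39
  179 195]
 [196 202 183  66  40  38  32  86  90  89  92  91  90  50  36  40  38  37
  173 193]
 [180 202 187  98  38  38  38  74  91  89  91  90  88  46  38  37  38  31
  152 195]
 [130 206 186 116  39  40  41  36  70  89  92  90  71  73  69  72 104 158
  182 193]
 [124 192 193 186 166 184 185 179 178 195 186 182 190 161 126 124 153 199
  198 193]
 [122 198 193 194 186 196 189 184 177 194 184 176 172 134 128 124 154 200
  198 193]
 [107 204 193 191 186 196 191 184 175 197 183 131 131 130 125 125 177 196
  196 190]
 [121 144 134 133 129 137 134 127 123 136 130 125 131 131 125 126 134 130
  132 129]]
```

Emit:
arm_command(
  slide=[
    [0,-2,20],
    [0,0,20],
    [0,0,18],
    [0,0,4],
  ],
  rotation=[
    [0.2,0,0.6],
    [0,0,0],
    [0,0,0],
    [0,0,0],
  ],
  grip=[0.6,0.6,0.6,0.6],
)

```text
t: 40.85
tcp_pos: [0.4261, 0.2619, 0.05]
tcp_rot: [0.711, 0.703, -0.003, -0.001]
contact_force: [0.2, 0.0, 0.1]
gripper_width: 0.0561
```

Run:
```python
from h import *
go((0.4264,0.265,0.053),-0.5)
```

```text
t40.9 tcp [0.4261 0.2619 0.05  ] yaw -0.6 shift [ 3.1  0.2 -3.1] turn [-0.4  0.2 -0.1] q6 0.49 w 0.056 F [0.2 0.  0.1]
```

Emit:
arm_command(
  slide=[
    [3,0,-3],
    [0,0,0],
    [0,0,0],
    [0,0,0],
    [0,0,0],
  ],
  rotation=[
    [-0.4,0.2,0],
    [0,0,0],
    [0,0,0],
    [0,0,0],
    [0,0,0],
  ],
  grip=[0.6,0,0,0,0],
)

```text
t: 41.35
tcp_pos: [0.4276, 0.2649, 0.0554]
tcp_rot: [0.711, 0.703, 0.002, 0.001]
contact_force: [-0.3, 0.8, -0.4]
gripper_width: 0.0275
```

Emit:
arm_command(
  slide=[
    [0,0,0],
    [0,0,0],
    [0,0,0],
  ],
  rotation=[
    [0,0,0],
    [0,0,0],
    [0,0,0],
  ],
  grip=[0,0,0],
)

```text
t: 41.65
tcp_pos: [0.4277, 0.2649, 0.0558]
tcp_rot: [0.711, 0.703, 0.002, 0.001]
contact_force: [0.1, 0.5, -0.2]
gripper_width: 0.0194
```

Run:
```python
from h import *
go((0.4264,0.265,0.11),-0.5)
```

```text
t41.6 tcp [0.4277 0.2649 0.0558] yaw -0.7 shift [  0.1  -1.1 -54.2] turn [ 0.2 -0.1 -0.2] q6 0.49 w 0.019 F [ 0.1  0.5 -0.2]
```

Emit:
arm_command(
  slide=[
    [0,0,-15],
    [0,0,-20],
    [0,0,-20],
    [0,0,-20],
    [0,0,0],
  ],
  rotation=[
    [0,0,0],
    [0,0,0],
    [0,0,0],
    [0,0,0],
    [0,0,0],
  ],
  grip=[0,0,0,0,0],
)

```text
t: 42.15
tcp_pos: [0.4266, 0.2644, 0.1322]
tcp_rot: [0.711, 0.703, 0.001, 0.0]
contact_force: [0.1, 0.3, -0.9]
gripper_width: 0.0192
```

Emit:
arm_command(
  slide=[
    [-24,23,0],
    [-24,23,0],
    [-24,23,0],
    [-24,23,0],
    [-18,18,0],
  ],
  rotation=[
    [0,0,0],
    [0,0,0],
    [0,0,0],
    [0,0,0],
    [0,0,0],
  ],
  grip=[0,0,0,0,0],
)

```text
t: 42.65
tcp_pos: [0.5361, 0.147, 0.1272]
tcp_rot: [0.709, 0.705, -0.001, -0.001]
contact_force: [-0.7, -0.4, -1.4]
gripper_width: 0.0193
```

Run:
```python
from h import *
go((0.5425,0.144,0.115),-0.5)
```

```text
t42.6 tcp [0.5361 0.147  0.1272] yaw -0.4 shift [-3.   6.5 12.2] turn [-0.2  0.   0.1] q6 0.21 w 0.019 F [-0.7 -0.4 -1.4]
```

Emit:
arm_command(
  slide=[
    [-3,-4,0],
    [0,0,0],
    [0,0,0],
  ],
  rotation=[
    [-6.2,0,0],
    [-6.2,0,0],
    [0,0,0],
  ],
  grip=[0,0,0],
)

```text
t: 42.95
tcp_pos: [0.533, 0.1403, 0.1215]
tcp_rot: [0.707, 0.699, 0.074, 0.077]
contact_force: [0.8, 1.1, -0.8]
gripper_width: 0.0191
```

```bash
cat >> h.py <<'E'
def pin(d=.0498):
    o=ctrl.get_obs();r=R.from_quat(o["tcp_rot"]);z=r.as_matrix()[:,2];p=o["tcp_pos"]
    print("foot",np.round(p+d*z,4),"tilt %.1f"%np.degrees(np.arccos(-z[2])),"z",z.round(3),"tcp",p.round(4),"F",np.round(o["contact_force"],1),"M",np.round(o["torque"],2),"w %.4f"%o["gripper_width"])
    return p+d*z,r
def shift(dw): # world mm -> tool
    r=R.from_quat(ctrl.get_obs()["tcp_rot"]);print("tool",r.inv().apply(dw).round(2))
E
python3 - <<'E'
from h import *
f,r=pin()
im=ctrl.read_camera("wrist");cv2.imwrite("pics/p2.png",im)
print(proj("wrist",[f,[.5425,.144,.042]]))
cv2.imwrite("pics/p2c.png",cv2.resize(im[150:300,150:350],(800,600),interpolation=cv2.INTER_CUBIC))
E
```

```text
foot [0.5435 0.1401 0.0729] tilt 12.3 z [ 0.212 -0.004 -0.977] tcp [0.533  0.1403 0.1215] F [ 0.8  1.1 -0.8] M [-0.09  0.16  0.05] w 0.0191
[[255.38605674 207.34741998]
 [247.04172685 192.21973504]]
```

View pics/p2c.png

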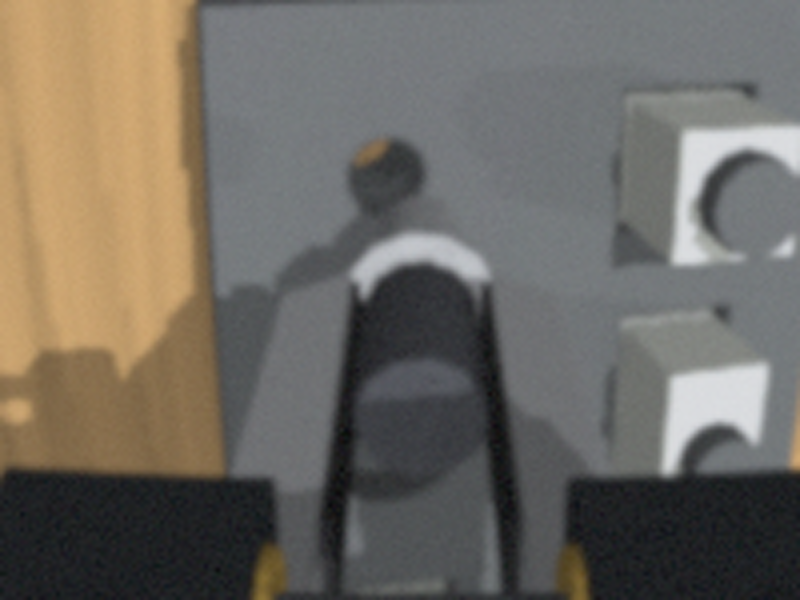

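Run:
```python
from h import *
f,r=pin()
D=lambda p:(np.array(p)+.5)/4-.5+[150,150]
print("bore",plane("wrist",D((386,175)),.042))
M=r.as_matrix();a=np.radians(np.arange(0,360,10))
for d in(41,36):
    q=f-M[:,2]*(d/1e3)+.014*(np.cos(a)[:,None]*M[:,0]+np.sin(a)[:,None]*M[:,1])
    u=(proj("wrist",q)-[150,150]+.5)*4-.5;print(d,"minx",u[:,0].min(),"maxx",u[:,0].max(),"miny",u[:,1].min(),"at x",u[u[:,1].argmin(),0])
for d in(81,):
    q=f-M[:,2]*(d/1e3)+.010*(np.cos(a)[:,None]*M[:,0]+np.sin(a)[:,None]*M[:,1])
    u=(proj("wrist",q)-[150,150]+.5)*4-.5;print("head",u.min(0),u.max(0))
```

```text
foot [0.5439 0.1403 0.0732] tilt 12.1 z [ 0.21  -0.004 -0.978] tcp [0.5334 0.1405 0.1219] F [-0.4  0.  -1.7] M [-0.05  0.22  0.  ] w 0.0191
bore [[0.54163518 0.14296528 0.042     ]]
41 minx 344.18280494499515 maxx 507.45544174983 miny 234.0944532234813 at x 426.08520930826626
36 minx 345.89188056455885 maxx 505.51814613402667 miny 224.23115526629704 at x 425.9591752997442
head [355.77070379 359.92116588] [498.15181918 483.69473024]
```

Emit:
arm_command(
  slide=[
    [4.6,0,0],
    [0,-2.6,13],
    [0,-2.2,10],
    [0,0,0],
  ],
  rotation=[
    [0,0,0],
    [0,0,0],
    [0,0,0],
    [0,0,0],
  ],
  grip=[0,0,0,0],
)

```text
t: 43.4
tcp_pos: [0.534, 0.146, 0.0953]
tcp_rot: [0.707, 0.7, 0.071, 0.073]
contact_force: [-0.3, -0.1, -1.6]
gripper_width: 0.019
```

Run:
```python
from h import *
f,r=pin();shift((np.array([.5442,.1446,.0445])-f)*1e3)
```

```text
foot [0.5442 0.1458 0.0465] tilt 11.7 z [ 0.204 -0.004 -0.979] tcp [0.534  0.146  0.0953] F [-0.3 -0.1 -1.6] M [-0.01  0.22 -0.04] w 0.0190
tool [-1.22 -0.39  2.01]
```

Emit:
arm_command(
  slide=[
    [-1,-0.4,2],
    [0,-0.3,1.5],
  ],
  rotation=[
    [0,0,0],
    [0,0,0],
  ],
  grip=[0,0],
)

```text
t: 43.6
tcp_pos: [0.5342, 0.145, 0.091]
tcp_rot: [0.707, 0.7, 0.071, 0.073]
contact_force: [-1.8, -1.6, 2.4]
gripper_width: 0.0194
```

Emit:
arm_command(
  slide=[
    [0,-0.3,1.5],
  ],
  rotation=[
    [0,0,0],
  ],
  grip=[0],
)

```text
t: 43.7
tcp_pos: [0.5347, 0.145, 0.0902]
tcp_rot: [0.707, 0.7, 0.071, 0.073]
contact_force: [-6.9, -1.9, 15.4]
gripper_width: 0.0193
```

Run:
```python
from h import *
f,r=pin();shift((np.array([.5442,.1446,.0405])-f)*1e3)
```

```text
foot [0.5448 0.1448 0.0414] tilt 11.7 z [ 0.203 -0.004 -0.979] tcp [0.5347 0.145  0.0902] F [-6.9 -1.9 15.4] M [-0.42  0.88 -0.05] w 0.0193
tool [-0.16 -0.77  0.76]
```

Emit:
arm_command(
  slide=[
    [-0.3,-1.3,-0.8],
    [0,-0.2,1],
  ],
  rotation=[
    [0,0,0],
    [0,0,0],
  ],
  grip=[0,0],
)

```text
t: 43.9
tcp_pos: [0.5338, 0.1445, 0.0905]
tcp_rot: [0.707, 0.7, 0.072, 0.074]
contact_force: [-2.0, -0.3, 4.2]
gripper_width: 0.0194
```

Run:
```python
from h import *
f,r=pin();shift((np.array([.5432,.1446,.0405])-f)*1e3)
```

```text
foot [0.544  0.1443 0.0417] tilt 11.8 z [ 0.205 -0.004 -0.979] tcp [0.5338 0.1445 0.0905] F [-2.  -0.3  4.2] M [-0.35  0.3  -0.04] w 0.0194
tool [ 0.3  -1.06  1.04]
```

Emit:
arm_command(
  slide=[
    [0,-1.3,-0.3],
    [0,-0.3,1.2],
  ],
  rotation=[
    [0,0,0],
    [0,0,0],
  ],
  grip=[0,0],
)

```text
t: 44.1
tcp_pos: [0.533, 0.1443, 0.0898]
tcp_rot: [0.707, 0.7, 0.072, 0.075]
contact_force: [0.4, -4.0, 1.9]
gripper_width: 0.0196
```

Run:
```python
from h import *
f,r=pin();shift((np.array([.5432,.1446,.0405])-f)*1e3)
im=ctrl.read_camera("wrist");cv2.imwrite("pics/p3c.png",cv2.resize(im[170:290,170:330],(800,600),interpolation=cv2.INTER_CUBIC))
```

```text
foot [0.5433 0.1441 0.0411] tilt 11.9 z [ 0.207 -0.004 -0.978] tcp [0.533  0.1443 0.0898] F [ 0.4 -4.   1.9] M [-0.84 -0.06 -0.13] w 0.0196
tool [ 0.52 -0.19  0.57]
```

Emit:
arm_command(
  slide=[
    [-1,0,0],
    [0,-0.3,1.2],
    [0,-0.3,1.2],
  ],
  rotation=[
    [0,0,0],
    [0,0,0],
    [0,0,0],
  ],
  grip=[0,0,0],
)

```text
t: 44.45
tcp_pos: [0.5324, 0.1432, 0.0864]
tcp_rot: [0.707, 0.7, 0.072, 0.074]
contact_force: [1.3, -1.3, 0.8]
gripper_width: 0.0192
```

Run:
```python
from h import *
f,r=pin()
```

```text
foot [0.5427 0.143  0.0377] tilt 11.9 z [ 0.206 -0.004 -0.979] tcp [0.5324 0.1432 0.0864] F [ 1.3 -1.3  0.8] M [-0.41 -0.26 -0.06] w 0.0192
```

Emit:
arm_command(
  slide=[
    [0,-0.2,1.2],
    [0,-0.2,1.2],
  ],
  rotation=[
    [0,0,0],
    [0,0,0],
  ],
  grip=[0,0],
)

```text
t: 44.65
tcp_pos: [0.5329, 0.1432, 0.084]
tcp_rot: [0.707, 0.7, 0.072, 0.074]
contact_force: [1.5, -1.9, 1.1]
gripper_width: 0.0191
```

Run:
```python
from h import *
f,r=pin()
```

```text
foot [0.5432 0.143  0.0353] tilt 11.9 z [ 0.206 -0.004 -0.978] tcp [0.5329 0.1432 0.084 ] F [ 1.5 -1.9  1.1] M [-0.46 -0.24 -0.1 ] w 0.0191
```

Emit:
arm_command(
  slide=[
    [-0.3,2.4,0],
    [0,2.4,0],
  ],
  rotation=[
    [3,0,0],
    [3,0,0],
  ],
  grip=[0,0],
)

```text
t: 44.85
tcp_pos: [0.5372, 0.143, 0.0846]
tcp_rot: [0.71, 0.703, 0.035, 0.037]
contact_force: [3.1, -1.4, -1.0]
gripper_width: 0.0191
```

Run:
```python
from h import *
f,r=pin()
```

```text
foot [0.5422 0.1428 0.0351] tilt 5.8 z [ 0.101 -0.003 -0.995] tcp [0.5372 0.143  0.0846] F [ 3.1 -1.4 -1. ] M [-0.41 -0.58  0.01] w 0.0191
```

Emit:
arm_command(
  slide=[
    [-0.3,3,0],
    [0,2.8,0],
    [0,0,0],
  ],
  rotation=[
    [3,0,0],
    [2.8,0,0],
    [0,0,0],
  ],
  grip=[0,0,0],
)

```text
t: 45.15
tcp_pos: [0.5432, 0.1429, 0.0844]
tcp_rot: [0.711, 0.704, -0.003, -0.002]
contact_force: [0.4, -0.0, -1.4]
gripper_width: 0.0195
```

Run:
```python
from h import *
f,r=pin();go((.5427,.143,.0558),-.4)
```

```text
foot [0.5429 0.1428 0.0346] tilt 0.4 z [-0.006 -0.001 -1.   ] tcp [0.5432 0.1429 0.0844] F [ 0.4 -0.  -1.4] M [-0.07 -0.02  0.01] w 0.0195
t45.1 tcp [0.5432 0.1429 0.0844] yaw -0.6 shift [ 0.1 -0.3 28.6] turn [-0.4  0.1 -0.2] q6 0.20 w 0.019 F [ 0.4 -0.  -1.4]
```

Upright with no side force, so I'm sliding it down.

Emit:
arm_command(
  slide=[
    [0,0,3],
    [0,0,3],
    [0,0,3],
  ],
  rotation=[
    [-0.4,0,0],
    [0,0,0],
    [0,0,0],
  ],
  grip=[0,0,0],
)

```text
t: 45.45
tcp_pos: [0.5421, 0.143, 0.0741]
tcp_rot: [0.71, 0.704, 0.0, 0.002]
contact_force: [1.2, -0.9, 0.7]
gripper_width: 0.0193
```

Run:
```python
from h import *
f,r=pin()
```

```text
foot [0.5423 0.1429 0.0243] tilt 0.2 z [ 0.003 -0.002 -1.   ] tcp [0.5421 0.143  0.0741] F [ 1.2 -0.9  0.7] M [-0.27 -0.07 -0.01] w 0.0193
```

Emit:
arm_command(
  slide=[
    [-0.1,0.3,4],
    [0,0,4],
    [0,0,3],
  ],
  rotation=[
    [0,0,0],
    [0,0,0],
    [0,0,0],
  ],
  grip=[0,0,0],
)

```text
t: 45.75
tcp_pos: [0.5421, 0.1429, 0.0622]
tcp_rot: [0.71, 0.704, 0.001, 0.002]
contact_force: [1.3, -0.8, -1.1]
gripper_width: 0.0194
```

Emit:
arm_command(
  slide=[
    [0,0,3],
    [0,0,2],
  ],
  rotation=[
    [0,0,0],
    [0,0,0],
  ],
  grip=[0,0],
)

```text
t: 45.95
tcp_pos: [0.542, 0.1429, 0.0566]
tcp_rot: [0.71, 0.704, 0.001, 0.002]
contact_force: [-0.4, -0.7, 0.1]
gripper_width: 0.0191
```

Run:
```python
from h import *
f,r=pin()
```

```text
foot [0.5422 0.1428 0.0068] tilt 0.2 z [ 0.004 -0.002 -1.   ] tcp [0.542  0.1429 0.0566] F [-0.4 -0.7  0.1] M [-0.22 -0.    0.03] w 0.0191
```

Emit:
arm_command(
  slide=[
    [0,0,1.2],
    [0,0,1],
  ],
  rotation=[
    [0,0,0],
    [0,0,0],
  ],
  grip=[0,0],
)

```text
t: 46.15
tcp_pos: [0.5422, 0.1428, 0.0557]
tcp_rot: [0.71, 0.704, 0.001, 0.002]
contact_force: [-8.7, -3.5, 20.6]
gripper_width: 0.0193
```

Emit:
arm_command(
  slide=[
    [0,0,0],
    [0,0,0],
    [0,0,0],
    [0,0,0],
    [0,0,-10],
  ],
  rotation=[
    [0,0,0],
    [0,0,0],
    [0,0,0],
    [0,0,0],
    [0,0,0],
  ],
  grip=[0.6,0.6,0.6,0.6,0.6],
)

```text
t: 46.65
tcp_pos: [0.5417, 0.143, 0.0653]
tcp_rot: [0.71, 0.704, 0.0, 0.002]
contact_force: [-0.3, 0.6, 0.2]
gripper_width: 0.0549
```

Emit:
arm_command(
  slide=[
    [0,0,-30],
    [0,0,-30],
    [0,0,-30],
    [27,-13,0],
    [27,-13,0],
  ],
  rotation=[
    [0,0,0],
    [0,0,0],
    [0,0,0],
    [0,0,0],
    [0,0,0],
  ],
  grip=[0.6,0.6,0.6,0,0],
)

```text
t: 47.15
tcp_pos: [0.5167, 0.1965, 0.163]
tcp_rot: [0.712, 0.702, 0.002, 0.002]
contact_force: [0.3, 0.1, 0.5]
gripper_width: 0.0439
```

Emit:
arm_command(
  slide=[
    [27,-13,0],
    [27,-13,0],
    [27,-13,0],
    [27,-13,0],
    [27,-13,0],
  ],
  rotation=[
    [0,0,0],
    [0,0,0],
    [0,0,0],
    [0,0,0],
    [0,0,0],
  ],
  grip=[0,0,0,0,0],
)

```text
t: 47.65
tcp_pos: [0.4512, 0.3375, 0.1676]
tcp_rot: [0.712, 0.702, 0.004, 0.003]
contact_force: [0.9, -0.2, 0.3]
gripper_width: 0.004
```

Run:
```python
from h import *
go((.4366,.364,.06),-.4)
s=ctrl.read_camera("scene");t=ctrl.read_camera("top")
cv2.imwrite("pics/f1.png",np.hstack([cv2.resize(s[130:230,220:400],(450,250),interpolation=cv2.INTER_CUBIC),cv2.resize(t[150:250,90:230],(350,250),interpolation=cv2.INTER_CUBIC)]))
```

```text
t47.6 tcp [0.4512 0.3375 0.1676] yaw -0.9 shift [ 26.1 -16.  107.5] turn [ 0.6 -0.1 -0.5] q6 0.60 w 0.004 F [ 0.9 -0.2  0.3]
```

View pics/f1.png

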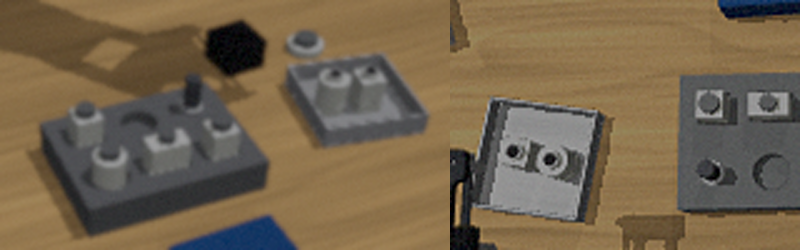

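Scene crop: the pin is home and upright at (193,92), the bottles are seated, and both used bottles stand in the tray. Going to the button.

Emit:
arm_command(
  slide=[
    [13,-8,0],
    [13,-8,20],
    [0,0,25],
    [0,0,25],
    [0,0,25],
  ],
  rotation=[
    [0.6,0,-0.5],
    [0,0,0],
    [0,0,0],
    [0,0,0],
    [0,0,0],
  ],
  grip=[0,0,0,0,0],
)

```text
t: 48.25
tcp_pos: [0.4356, 0.368, 0.0753]
tcp_rot: [0.708, 0.706, 0.004, -0.001]
contact_force: [1.0, 0.2, -0.3]
gripper_width: 0.0005
```

Run:
```python
from h import *
go((.4366,.364,.024),-.4)
```

```text
t48.2 tcp [0.4356 0.368  0.0753] yaw -0.1 shift [-4.4  0.9 51.3] turn [ 0.2 -0.4  0.3] q6 0.64 w 0.000 F [ 1.   0.2 -0.3]
```

Emit:
arm_command(
  slide=[
    [-4,1,15],
    [0,0,20],
    [0,0,14],
    [0,0,3],
    [0,0,2],
  ],
  rotation=[
    [0,0,0],
    [0,0,0],
    [0,0,0],
    [0,0,0],
    [0,0,0],
  ],
  grip=[0,0,0,0,0],
)

```text
t: 48.75
tcp_pos: [0.4364, 0.3633, 0.0179]
tcp_rot: [0.709, 0.706, 0.002, -0.002]
contact_force: [-1.1, -1.0, 3.2]
gripper_width: 0.0005
```

Run:
```python
from h import *
go((.4366,.364,.016),-.4)
```

```text
t48.8 tcp [0.4364 0.3633 0.0179] yaw -0.2 shift [0.6 0.2 1.9] turn [-0.1 -0.3  0.2] q6 0.63 w 0.000 F [-1.1 -1.   3.2]
```

Emit:
arm_command(
  slide=[
    [0,0,1.5],
    [0,0,0.8],
  ],
  rotation=[
    [0,0,0],
    [0,0,0],
  ],
  grip=[0,0],
)

```text
t: 48.95
tcp_pos: [0.4368, 0.3637, 0.017]
tcp_rot: [0.709, 0.706, 0.002, -0.002]
contact_force: [-1.5, -1.4, 4.7]
gripper_width: 0.0004
```

Emit:
arm_command(
  slide=[
    [0,0,-15],
    [0,0,-30],
    [0,0,-30],
    [0,0,-30],
    [0,0,-20],
  ],
  rotation=[
    [0,0,0],
    [0,0,0],
    [0,0,0],
    [0,0,0],
    [0,0,0],
  ],
  grip=[0,0,0,0,0],
)

```text
t: 49.45
tcp_pos: [0.4364, 0.3627, 0.1499]
tcp_rot: [0.709, 0.706, 0.002, -0.002]
contact_force: [0.3, 0.4, 0.7]
gripper_width: 0.0003
```

Emit:
arm_command(
  slide=[
    [0,-20,0],
    [0,-20,0],
    [0,0,0],
    [0,0,0],
    [0,0,0],
  ],
  rotation=[
    [0,0,0],
    [0,0,0],
    [0,0,0],
    [0,0,0],
    [0,0,0],
  ],
  grip=[0,0,0,0,0],
)

```text
t: 49.95
tcp_pos: [0.3982, 0.3642, 0.1599]
tcp_rot: [0.709, 0.705, 0.009, -0.001]
contact_force: [-0.1, -0.2, -0.7]
gripper_width: 0.0003
```

Run:
```python
from h import *
o=ctrl.get_obs();print(o["tcp_pos"],o["contact_force"])
s=ctrl.read_camera("scene");cv2.imwrite("pics/f2.png",cv2.resize(s[120:300,60:420],(800,400),interpolation=cv2.INTER_CUBIC))
```

```text
[0.39821644 0.36415617 0.15992098] [-0.09677153 -0.15065259 -0.68799131]
```

View pics/f2.png

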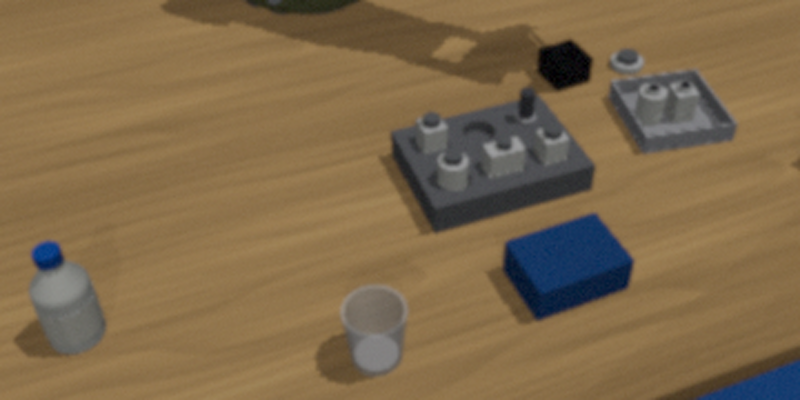

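The final view shows the pin home, the bottles seated, the used bottles in the tray, the bystanders in place and nothing touching. Handing in.

```bash
python3 -c "
from cell import ctrl
print(ctrl.close_job())"
```

```text
the job is handed in; nothing more can be done
None
```

The job is done and handed in at about 50 s of the 210 s; the hand-in reports no verdict.

- **Bottles:** Both used bottles are standing in the discard tray. All four new bottles present (one round, two square, one oblong) are seated in pockets of their own shape. The second round bottle was not there at the start.
- **Lock pin:** I leaned the pin about 12° and led it in by its lower edge. The first touch was 1–2 mm off and met the carrier with about 15 N. I corrected it by the forces felt, then straightened the pin and slid it home. At home its foot read about 6 mm over the table, as expected with the collar on the carrier, and it was within 0.2° of upright.
- **Start button:** I pressed it to about 4.7 N, roughly 5 mm by the tool height, and let it spring back.

The last picture showed everything upright and in place, with the beaker, tip box and saline bottle unmoved and the arm clear. Seating depth, tray positions and the pin's fit in the bore were judged from tool heights, forces and pictures. The top and wrist cameras disagreed by 2–5 mm in y, so I set the pockets and bore by the wrist view. No check failed at the end.

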